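# Shut the bur chest, prove its catch, and stack the tool cases on it

### The arm

A 6-joint arm with a two-finger parallel gripper is mounted at the origin on a cart in front of the work surface, level with it; the furniture and walls round the work are solid. World frame = base frame: x ahead of the robot, y to its left, z up, the work surface at z = 0. Lengths are in m, angles in rad, forces in N, time in s.
With the tool pointing down it reaches from about 0.275 to 0.75 m from the base axis. Payload 10.2 kg.
Tool frame: the origin (TCP) lies at the very end of the fingers, on their centre line; the grasp point (between the pads) lies bot.grip_depth behind it (bot.grip_depth is the distance from the TCP to the grasp point, in m); z points along the fingers, y is the line along which they close (so a half turn about z gives the same grasp; the last joint's range is limited). The gripper opens to 88 mm and grips with 3 to 60 N. Pads are 18 mm wide; open, the fingers measure 123 mm over their backs; the gripper's body (75 mm by 187 mm) begins 45 mm behind the grasp point.
Start: joints at [1.099, 0.313, 1.498, -0, 1.331, -0.223], TCP at [0.129, 0.509, 0.214] pointing down, gripper open.
Joint ranges: [-2.94, 2.94], [-0.97, 2.17], [0.19, 2.56], [-1.23, 4.37], [0.02, 3.11], [-2.88, 2.88]. Speed limits (rad/s): [2.39, 2.39, 3.01, 3.14, 3.14, 3.14].

### API

Orientations are given as a unit quaternion [x, y, z, w].
In Python, from plant import monitor, get_image, camera_model, bot gives the robot as it stands.
- The arm moves only by the shell command python3 -m inch 'ROWS' [FORCE]. ROWS is text: rows parted by semicolons, each of 5 numbers parted by spaces: the closure, from 0 (fully open) to 1 (shut), then the shift along the tool's x, y, z in cm, then the turn about the tool's z in degrees. A call has 1 to 20 rows; each row is the pose to reach, as a shift and turn from the pose commanded when the call began, along the tool's axes at that moment; what a row does not reach only later rows make up. A row lasts 1/8 s, in which the tool goes at most 62.5 mm and 10.7 degrees, less where a joint would pass 70% of its speed; a pose out of reach is approached as far as the arm can. A call with a gripper value outside its range is refused whole. The fingers move at their own pace and stop on an object; FORCE is the grip in N (left out, the last holds). Time passes only in rows, so rows that repeat a pose let the fingers close. It gives the time, the measured TCP pose, the force, the opening and the grip force at its end, in the units of the state.
- monitor.sense(): the state, without advancing time (a new reading comes with each control period).
- get_image(name): name is "scene" or "side" or "wrist"; returns the picture (384x512x3 uint8, blue, green, red); there is no depth.
- camera_model(name): a dict with "camera_matrix" (3x3 intrinsics, pixels), "R" (3x3) and "t" (3): a world point X has camera coordinates R X + t. Camera axes: x right, y down, z forward; pixel columns grow to the right and rows downward; lengths in m; the calibration is good to about 2 mm. The wrist camera is an equidistant fisheye: a pixel r from the principal point sees the ray r / f radians off the axis. A picture is of the moment at which its call begins: read the wrist's pose just before it. camera_model takes no time and is no camera call; for the wrist camera it gives the pose at the moment of the call.
- bot.finish_job(): hands the job in; it is judged then, once.
The state is a dict: "time": time; "q": joint angles; "qd": joint speeds; "joint_torque": joint torques, N m; "eef_pos": TCP position; "eef_rot": TCP orientation; "ft_force": force on the tool from outside, world axes, zero at the start; "torque": the same for the moment, N m; "grip_width": finger opening in m; "grasp_force": force on a finger pad.
Only numpy, scipy, OpenCV 4.12 (cv2) and the standard library are available. Lean on these libraries where they do the work, as an engineer would, in place of code of your own. Each camera call takes 0.05 s, during which the arm holds its last target. There are 200 camera calls.

### The job

Shut the bur chest: slide its loose lid in from the front until the spring catch snaps up behind it, then, before anything is put on top, give the lid's pull a tug of about 6 N back towards the front, holding it for half a second, to prove that the catch holds it. Then stack every tool case that lies on the bench squarely on the closed chest in one column, each centred over the chest and flush with the next, the deep cases lowest, then the middle-sized ones, the slim one on top, and leave the other things on the bench alone.

Things in the scene. Friction and masses are not known exactly. Their poses are not given: they have to be found in the camera images.
- chest: open wooden chest screwed to the bench, the lowest unit of the column, with small burs in it: 84 mm long (x) x 58 mm wide (y) x 48 mm high. Origin: centre of its underside; z up. The lid slides in along its +x through the mouth in its front (-x) end, over the lower front wall (34 mm), until the back wall stops it.
- stack_spot (a point): point on the chest's upright centre line, level with its top (48 mm above the bench), where the lowest case stands on the lips and walls: all cases must stand centred over it. Its axes are those of the chest.
- chest_mouth (a point): middle of the mouth at the chest's front end (chest x = -42 mm) at the height of the ledges on which the lid's underside runs, 36 mm above the bench. Side walls are 49 mm apart; two lips over the lid have undersides 43.5 mm up (2.5 mm height to spare). The lips are flared upwards at the mouth: a lid held level 1 to 2 mm above the ledges enters well.
- catch (a joint): spring catch in the chest's front, two brass noses side by side: how far they are pressed down (m). 0 = up; 0.001 to 0.004 while the lid rides over them (a push of 2 to 6 N); back to 0 once the lid is in, when they stand behind the front edge of its panel, one each side of the neck, and hold it. Pulled back against them, the catch gives like a spring, 0.7 mm per newton, 8 mm at most.
- lid_panel (a point): centre of the loose lid's light wooden panel: 60 mm long (x) x 46 mm wide (y) x 5 mm thick; it lies right way up, z up. Its bevelled +x edge enters the chest first; from its -x edge a neck 12 mm wide leads to the pull. Latched, this point lies at chest x = +4 mm (touching the catch) to +7 mm (against the back wall), 38.5 mm above the bench. Lid mass 0.06 kg.
- lid_pull (a point): centre of the lid's dark wooden pull, the place to take the lid by: a block 24 mm long (x) x 14 mm wide (y) x 22 mm high, its underside level with the lid's; it lies 72 mm in front (-x) of lid_panel and 8.5 mm higher. With the lid latched it stands in front of the chest at chest x = -68 to -65 mm, 47 mm above the bench.
- solder_spool_mid (a point): bystander: grey spool of solder wire, 42 mm across x 22 mm high, its centre
- flux_jar_mid (a point): bystander: small jar with green cap, 45 mm across x 46 mm high, its centre
- film_can_mid (a point): bystander: black film can with grey cap, 33 mm across x 54 mm high, its centre
- deep_a_centre (a point): centre (half-way up) of a closed wooden hinged tool case of the deep kind: 70 mm long (x) x 54 mm wide (y) x 40 mm high, the same above and below (may stand either way up); brass clasp at -x. Best taken across its width, or else across its length. Mass 0.1 to 0.4 kg. May be absent.
- deep_a: the same case, origin at the centre of its underside, same axes
- deep_b_centre (a point): centre (half-way up) of a closed wooden hinged tool case of the deep kind: 70 mm long (x) x 54 mm wide (y) x 40 mm high, the same above and below (may stand either way up); brass clasp at -x. Best taken across its width, or else across its length. Mass 0.1 to 0.4 kg. May be absent.
- deep_b: the same case, origin at the centre of its underside, same axes
- mid_a_centre (a point): centre (half-way up) of a closed wooden hinged tool case of the middle-sized kind: 70 mm long (x) x 54 mm wide (y) x 30 mm high, the same above and below (may stand either way up); brass clasp at -x. Best taken across its width, or else across its length. Mass 0.1 to 0.4 kg. May be absent.
- mid_a: the same case, origin at the centre of its underside, same axes
- mid_b_centre (a point): centre (half-way up) of a closed wooden hinged tool case of the middle-sized kind: 70 mm long (x) x 54 mm wide (y) x 30 mm high, the same above and below (may stand either way up); brass clasp at -x. Best taken across its width, or else across its length. Mass 0.1 to 0.4 kg. May be absent.
- mid_b: the same case, origin at the centre of its underside, same axes
- slim_centre (a point): centre (half-way up) of a closed wooden hinged tool case of the slim kind: 70 mm long (x) x 54 mm wide (y) x 20 mm high, the same above and below (may stand either way up); brass clasp at -x. Best taken across its width, or else across its length. Mass 0.1 to 0.4 kg. May be absent.
- slim: the same case, origin at the centre of its underside, same axes
Not all that is in view belongs to the job. Leave any red look-alike of the deep_b alone.

How it is judged:
By the outcome, as a careful person would: the job done as asked, in the order asked, and still so for the second after the job is handed in, with the robot touching nothing.
Of deep_a, deep_b, mid_a, mid_b, slim only 3 to 5 are there at a start; the rules pass over those that are not, and their reading is None.
At some moment in a run one of slim may be knocked a few centimetres aside while the robot is not near it.
It also fails if it takes over 210 s, if anything falls off the work surface, if the arm or the gripper's body presses on something with over 40 N, if the wrist force passes 120 N, or if a joint passes its speed limit or range.

## Working session

There is one attempt and no reset: what is moved stays moved. The work goes in short steps, Python scripts to look and compute and a shell command to move; the robot and the scene stay as the last step left them, time stands still between calls to the robot, and variables do not carry over. Pictures are saved under pics/ and viewed, at most 14 in all, crops included, and the job is handed in when it is done.

```bash
ls; mkdir -p pics; python3 - <<'E'
from plant import monitor,get_image,camera_model,bot
import cv2,numpy as np
print(bot.grip_depth, monitor.sense())
for n in("scene","side","wrist"):
    m=camera_model(n);print(n,m["camera_matrix"],m["R"],m["t"]) 
    im=get_image(n);cv2.imwrite(f"pics/{n}0.png",im)
a=cv2.imread("pics/scene0.png");cv2.imwrite("pics/s0.png",cv2.resize(a,(800,600),interpolation=cv2.INTER_CUBIC))
a=cv2.imread("pics/side0.png");cv2.imwrite("pics/d0.png",cv2.resize(a,(800,600),interpolation=cv2.INTER_CUBIC))
E
```

```text
pics
0.0187 {'time': 0.0, 'q': array([ 1.09858711e+00,  3.13412507e-01,  1.49841970e+00,  6.85909287e-06,
        1.33105500e+00, -2.23413372e-01]), 'qd': array([-1.03483706e-03, -8.06287920e-04, -8.76760966e-05, -8.39388452e-04,
        8.20914475e-04,  1.06348008e-03]), 'joint_torque': array([-1.35000550e-04, -4.02212012e+01, -2.52268338e+01,  6.94041559e-02,
        3.53008078e-02, -1.10059041e-04]), 'eef_pos': array([0.1291574 , 0.50856873, 0.21318684]), 'eef_rot': array([ 1.24078117e-01,  9.92272242e-01, -6.07382139e-04, -2.23749563e-04]), 'ft_force': array([ 0.77472601,  0.46207283, -0.3947805 ]), 'torque': array([-0.00516819, -0.04134795, -0.03049011]), 'grasp_force': 0.0, 'grip_width': 0.08807438093575853}
scene [[397.97355818   0.         257.26631882]
 [  0.         397.97355818 190.65133368]
 [  0.           0.           1.        ]] [[ 0.41636323 -0.909197   -0.00157441]
 [-0.64577303 -0.29450941 -0.70444403]
 [ 0.64001472  0.29432131 -0.70975779]] [-0.22591501  0.44278763  0.91188719]
side [[368.66956696   0.         253.66351315]
 [  0.         368.66956696 190.70690068]
 [  0.           0.           1.        ]] [[-0.0730877   0.99724486  0.01268363]
 [ 0.88388792  0.07066005 -0.46233029]
 [-0.46195273 -0.02257975 -0.88661707]] [ 0.01031769 -0.48217351  1.31456597]
wrist [[297.31863964   0.         260.93591782]
 [  0.         297.31863964 190.8291809 ]
 [  0.           0.           1.        ]] [[ 0.2465192   0.96913637 -0.00172802]
 [ 0.9348998  -0.23733994  0.263879  ]
 [ 0.2553246  -0.06666677 -0.96455424]] [-0.52360547 -0.03697106  0.39029686]
```

View pics/s0.png

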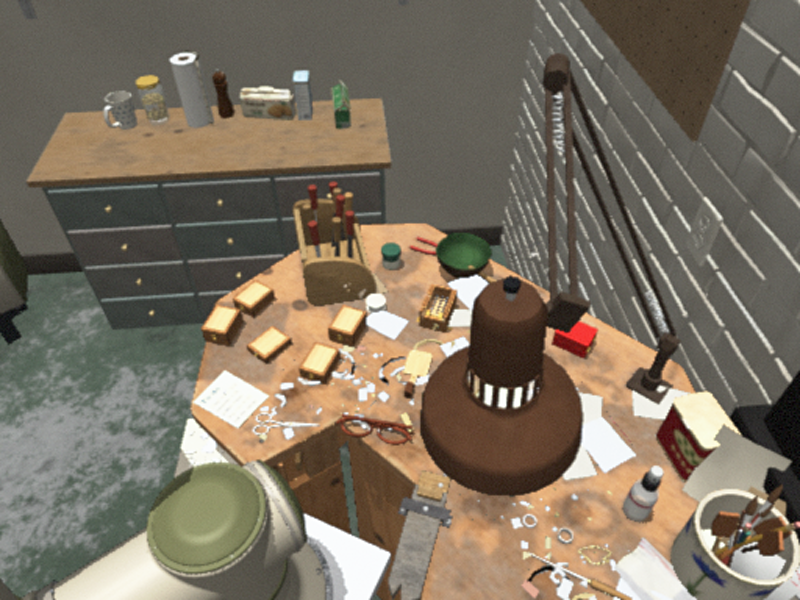

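View pics/d0.png

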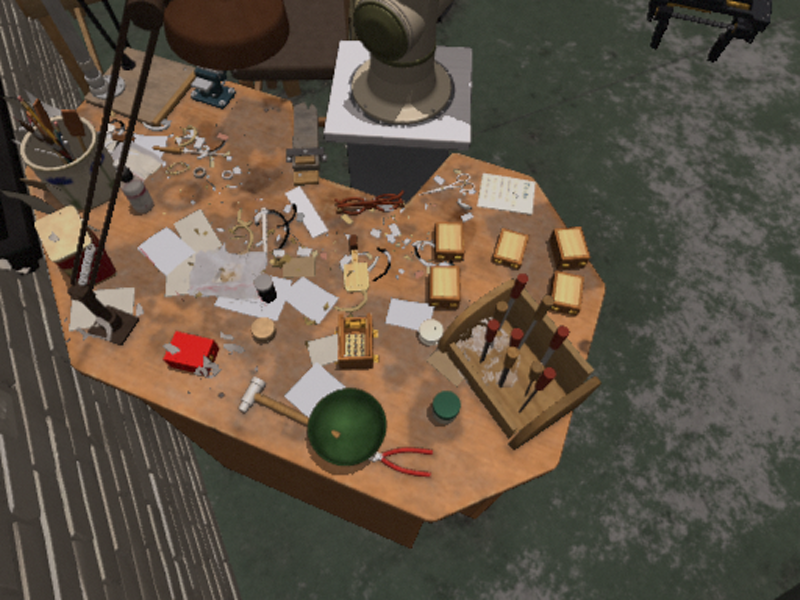

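The side view (800x600) shows five wooden cases at (450,240), (510,247), (570,247), (445,287) and (567,292). The open chest is at (356,342), and the loose lid at (353,270) with its pull at (353,243). The red look-alike at (190,352) is to be left alone. Next is the wrist view.

```bash
python3 - <<'E'
import cv2,numpy as np
a=cv2.imread("pics/wrist0.png");cv2.imwrite("pics/w0.png",cv2.resize(a,(800,600),interpolation=cv2.INTER_CUBIC))
a=cv2.imread("pics/side0.png")[130:250,200:390];cv2.imwrite("pics/d0c.png",cv2.resize(a,None,fx=4.2,fy=4.2,interpolation=cv2.INTER_CUBIC))
E
```

```text
(no output)
```

View pics/w0.png

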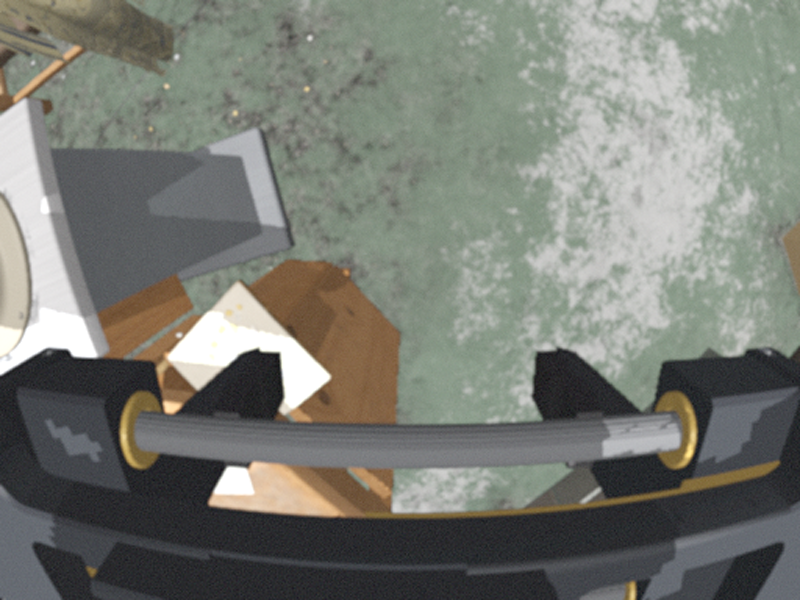

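View pics/d0c.png

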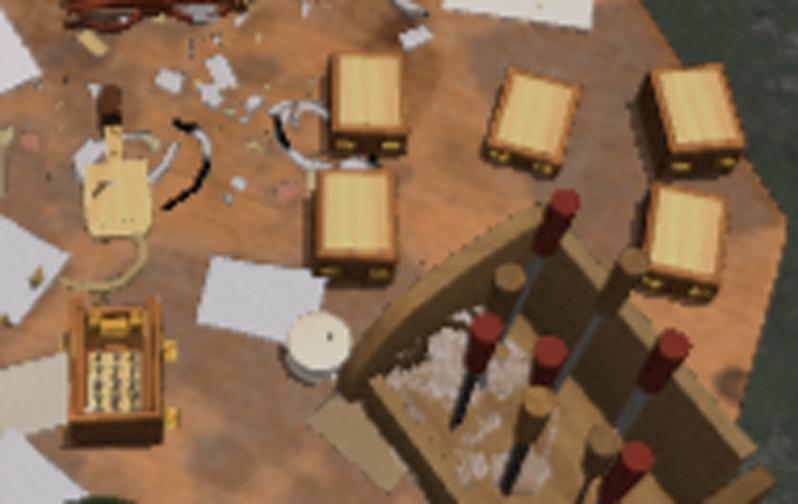

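The crop shows case tops at crop (367,90), (357,212), (533,118), (692,105) and (685,230), all with their clasps facing away from the robot. The chest at (113,368) has its mouth and catch towards the robot, and the lid lies in front of it. The wrist view shows only the floor and the cart. Now I'll triangulate the tops from both fixed cameras.

```bash
cat > h.py <<'E'
from plant import monitor,get_image,camera_model,bot
import cv2,numpy as np
from scipy.spatial.transform import Rotation as Rot
def ray(m,uv):
    K=m["camera_matrix"];p=np.array([(uv[0]-K[0,2])/K[0,0],(uv[1]-K[1,2])/K[1,1],1.])
    if m.get("fish"):
        r=np.hypot(p[0],p[1]);p=np.array([p[0]/r*np.sin(r),p[1]/r*np.sin(r),np.cos(r)])
    C=-m["R"].T@m["t"];return C,m["R"].T@p/np.linalg.norm(p)
def onz(m,uv,z):
    C,d=ray(m,uv);return C+d*(z-C[2])/d[2]
def tri(r1,r2):
    (a,d),(b,e)=r1,r2;s=np.linalg.lstsq(np.stack([d,-e],1),b-a,rcond=None)[0]
    p,q=a+s[0]*d,b+s[1]*e;return (p+q)/2,np.linalg.norm(p-q)
def proj(m,X):
    c=m["R"]@np.asarray(X)+m["t"]
    k=m["camera_matrix"]
    if m.get("fish"):
        r=np.hypot(c[0],c[1]);th=np.arctan2(r,c[2]);x,y=c[0]/r*th,c[1]/r*th
    else: x,y=c[0]/c[2],c[1]/c[2]
    return np.array([k[0,0]*x+k[0,2],k[1,1]*y+k[1,2]])
def wrist():
    m=camera_model("wrist");m["fish"]=1;return get_image("wrist"),m
def light(im,lo=(12,60,150),hi=(32,190,255)): return cv2.inRange(cv2.cvtColor(im,cv2.COLOR_BGR2HSV),lo,hi)
def blobs(mask,amin=50):
    mask=cv2.morphologyEx(mask,cv2.MORPH_OPEN,np.ones((2,2)))
    cs,_=cv2.findContours(mask,cv2.RETR_EXTERNAL,cv2.CHAIN_APPROX_NONE)
    return [c for c in cs if cv2.contourArea(c)>amin]
def pose():
    s=monitor.sense();return s["eef_pos"],Rot.from_quat(s["eef_rot"]).as_matrix(),s
E
python3 - <<'E'
from h import *
M={n:camera_model(n) for n in("scene","side")}
I={n:cv2.imread(f"pics/{n}0.png") for n in M}
for n in M: print(n,"cam",-M[n]["R"].T@M[n]["t"])
B={}
for n in M:
    B[n]=[]
    for c in blobs(light(I[n]),30):
        mo=cv2.moments(c);uv=np.array([mo["m10"],mo["m01"]])/mo["m00"]
        p=onz(M[n],uv,.03)
        if .2<p[0]<.8 and -.15<p[1]<.5: B[n].append((uv,p,cv2.contourArea(c)))
for uv,p,a in B["side"]:
    print("side",uv.round(1),p.round(3),a)
    for u2,p2,a2 in B["scene"]:
        X,g=tri(ray(M["side"],uv),ray(M["scene"],u2))
        if g<.008 and -.01<X[2]<.08: print("   ",u2.round(1),X.round(4),round(g,4),a2)
E
```

```text
scene cam [-0.20361821 -0.34338395  0.95878246]
side cam [1.03420878 0.05346371 0.94246235]
side [292.  241.8] [0.701 0.141 0.03 ] 47.0
side [250.3 254.1] [0.742 0.035 0.03 ] 1223.5
side [370.1 197. ] [0.553 0.354 0.03 ] 848.0
side [197.6 174.6] [ 0.52  -0.133  0.03 ] 35.5
side [273.4 162.6] [0.462 0.081 0.03 ] 38.0
    [221.4 234.7] [ 0.4436  0.0788 -0.0016] 0.006 41.0
side [327.8 157.8] [0.433 0.239 0.03 ] 292.5
side [366.7 156. ] [0.417 0.354 0.03 ] 284.5
side [202.8 155.5] [ 0.455 -0.127  0.03 ] 201.0
side [190.6 261.5] [ 0.773 -0.114  0.03 ] 10179.0
side [302.9 170.5] [0.482 0.167 0.03 ] 1363.5
side [250.9 169.4] [0.49  0.017 0.03 ] 2361.0
side [345.5 126.1] [0.312 0.296 0.03 ] 58.0
side [207.3 123.5] [ 0.337 -0.129  0.03 ] 112.0
side [303.7 109.4] [0.257 0.167 0.03 ] 401.5
```

```bash
python3 - <<'E'
from h import *
for n,pts in(("side",[(287,151),(285,180),(327,157),(365,155),(363,185),(227,176),(300,170),(330,200),(310,140)]),("scene",[(223,207),(204,231),(172,220),(141,207),(162,189),(267,233),(230,225),(180,240)])):
    h=cv2.cvtColor(cv2.imread(f"pics/{n}0.png"),cv2.COLOR_BGR2HSV)
    for x,y in pts: print(n,(x,y),h[y-1:y+2,x-1:x+2].reshape(-1,3).mean(0).round())
E
```

```text
side (287, 151) [ 20. 109. 207.]
side (285, 180) [ 21. 105. 207.]
side (327, 157) [ 21. 107. 208.]
side (365, 155) [ 20. 107. 207.]
side (363, 185) [ 21. 106. 207.]
side (227, 176) [ 21. 107. 208.]
side (300, 170) [ 13. 136. 167.]
side (330, 200) [ 16. 141.  53.]
side (310, 140) [ 13. 120. 151.]
scene (223, 207) [ 26.  67. 250.]
scene (204, 231) [ 26.  67. 250.]
scene (172, 220) [ 26.  66. 250.]
scene (141, 207) [ 26.  66. 250.]
scene (162, 189) [ 26.  68. 250.]
scene (267, 233) [ 26.  69. 250.]
scene (230, 225) [ 12.  84. 206.]
scene (180, 240) [ 14. 123. 215.]
```

```bash
python3 - <<'E'
from h import *
M={n:camera_model(n) for n in("scene","side")}
T={"side":((17,80,185),(25,135,235)),"scene":((21,45,230),(30,95,255))}
B={}
for n in M:
    B[n]=[]
    for c in blobs(light(cv2.imread(f"pics/{n}0.png"),*T[n]),60):
        mo=cv2.moments(c);uv=np.array([mo["m10"],mo["m01"]])/mo["m00"]
        p=onz(M[n],uv,.03)
        if .2<p[0]<.8 and -.15<p[1]<.5: B[n].append((uv,c))
for uv,c in B["side"]:
    print("side",uv.round(1),cv2.contourArea(c))
    for u2,c2 in B["scene"]:
        X,g=tri(ray(M["side"],uv),ray(M["scene"],u2))
        if g<.006 and -.02<X[2]<.08:
            q=np.array([onz(M["side"],p[0],X[2])[:2] for p in c],np.float32);r=cv2.minAreaRect(q)
            print("   ",u2.round(1),X.round(4),round(g,4),cv2.contourArea(c2),np.round(r[1],3),round(r[2],1))
E
```

```text
side [363.7 185.4] 219.0
    [162.5 188.4] [0.5164 0.3374 0.0261] 0.0052 118.5 [0.041 0.058] 78.9
side [284.6 180.6] 222.5
    [222.9 204.9] [0.5244 0.113  0.0373] 0.0039 141.0 [0.058 0.04 ] 1.4
side [228.6 177.4] 234.0
    [268.1 233. ] [ 0.5067 -0.0498  0.001 ] 0.0059 197.5 [0.061 0.044] 6.5
side [327.4 157.4] 185.5
    [172.5 219.1] [0.4233 0.2388 0.0158] 0.0045 149.5 [0.041 0.058] 75.6
side [365.9 155.8] 182.0
    [141.9 204.5] [0.4215 0.348  0.0355] 0.0042 137.0 [0.056 0.039] 4.7
side [287.6 152. ] 169.0
    [204.9 229.8] [0.4205 0.1192 0.0266] 0.0038 171.0 [0.057 0.036] 2.2
```

```bash
cat >> h.py <<'E'
def go(X,yaw=None):
    """print shift (cm, tool axes) and turn (deg) to bring TCP to X with tool-x at world angle yaw (deg)"""
    p,R,s=pose();d=R.T@(np.asarray(X)-p)*100
    y0=np.degrees(np.arctan2(R[1,0],R[0,0]))
    t=0 if yaw is None else (y0-yaw+180)%360-180
    print("now",p.round(4),"yaw",round(y0,2),"z",R[:,2].round(3),"shift cm",d.round(2),"turn",round(t,2),"alt",round((t+360)%360-180,2))
E
python3 - <<'E'
from h import *
M={n:camera_model(n) for n in("scene","side")}
B={}
for n in M:
    im=cv2.imread(f"pics/{n}0.png");h=cv2.cvtColor(im,cv2.COLOR_BGR2HSV)
    m=(cv2.inRange(h,(0,150,50),(6,255,255))|cv2.inRange(h,(174,150,50),(180,255,255)))
    B[n]=[np.mean(c[:,0],0) for c in blobs(m,8)]
for uv in B["side"]:
    for u2 in B["scene"]:
        X,g=tri(ray(M["side"],uv),ray(M["scene"],u2))
        if g<.015 and .4<X[0]<1 and .03<X[2]<.4 and X[1]>.1: print(uv.round(),u2.round(),X.round(3),round(g,3))
print("lamp",*tri(ray(M["side"],(145,10)),ray(M["scene"],(320,262))))
go([.40,-.05,.25],0);print(monitor.sense()["q"])
wm=camera_model("wrist");p,R,_=pose();C=-wm["R"].T@wm["t"];print("cam in tool",R.T@(C-p),"axis",R.T@wm["R"][2])
E
```

```text
[352. 240.] [201. 145.] [0.703 0.287 0.086] 0.008
[332. 215.] [218. 128.] [0.692 0.209 0.195] 0.005
[361. 213.] [201. 123.] [0.686 0.271 0.198] 0.008
[316. 209.] [224. 139.] [0.671 0.177 0.175] 0.008
[335. 180.] [201. 145.] [0.599 0.22  0.188] 0.005
lamp [ 0.23551081 -0.26896354  0.33550228] 0.0026333719615799158
now [0.1292 0.5087 0.2133] yaw 165.75 z [-0.    -0.001 -1.   ] shift cm [-40.   -47.48  -3.63] turn 165.75 alt -14.25
[ 1.09858665e+00  3.13290051e-01  1.49819017e+00 -2.91813974e-05
  1.33101635e+00 -2.23421599e-01]
cam in tool [ 0.06718911 -0.00065826 -0.17204119] axis [-2.64083246e-01 -7.20075803e-04  9.64499622e-01]
```

```bash
python3 - <<'E'
from h import *
go([.44,.22,.22],180)
E
```

```text
now [0.1292 0.5087 0.2133] yaw 165.75 z [-0.    -0.001 -1.   ] shift cm [-37.23 -20.33  -0.65] turn -14.25 alt 165.75
```

```bash
python3 -m inch '0 -6 -3.5 -0.6 -3; 0 -12 -7 -0.6 -6; 0 -18 -10 -0.6 -9; 0 -24 -13 -0.6 -12; 0 -30 -16.5 -0.6 -14.25; 0 -35 -19 -0.6 -14.25; 0 -37.2 -20.3 -0.6 -14.25; 0 -37.2 -20.3 -0.6 -14.25; 0 -37.2 -20.3 -0.6 -14.25; 0 -37.2 -20.3 -0.6 -14.25'; python3 - <<'E'
from h import *
im,m=wrist();cv2.imwrite("pics/w1.png",im);cv2.imwrite("pics/w1b.png",cv2.resize(im,(800,600),interpolation=cv2.INTER_CUBIC))
np.save("w1R.npy",m["R"]);np.save("w1t.npy",m["t"])
go([.52,-.045,.17],180)
E
```

```text
time: 1.4
eef_pos: [0.4391, 0.2213, 0.2198]
eef_rot: [-0.001, 1.0, 0.0, -0.0]
ft_force: [-0.1, 0.2, 0.2]
grip_width: 0.088
grasp_force: 0.0
now [0.4392 0.2213 0.2198] yaw -179.91 z [ 0.  0. -1.] shift cm [ -8.04 -26.65   4.98] turn 0.09 alt -179.91
```

View pics/w1b.png

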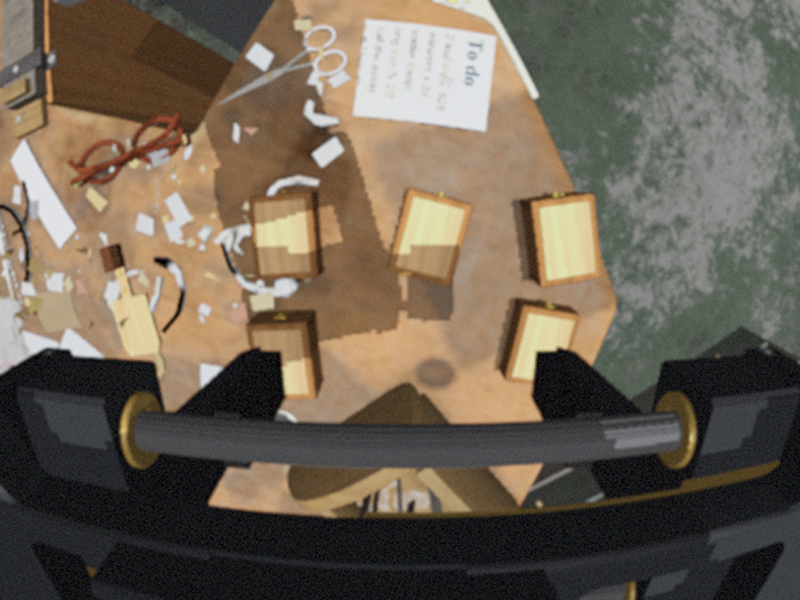

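This wrist view shows the five cases at (285,235), (432,235), (565,238), (290,352) and (545,342). Each has a single clasp on the robot side and hinges on the far side, so their axes agree with the chest's. The lid is at (135,320). Next I go to the lid and chest.

```bash
python3 -m inch '0 -2 -5.5 1 0; 0 -4 -11 2 0; 0 -6 -17 3 0; 0 -8 -23 4 0; 0 -8 -26.6 5 0; 0 -8 -26.6 5 0;0 -8 -26.6 5 0;0 -8 -26.6 5 0' ; python3 - <<'E'
from h import *
im,m=wrist();cv2.imwrite("pics/w2.png",im);cv2.imwrite("pics/w2b.png",cv2.resize(im,(800,600),interpolation=cv2.INTER_CUBIC))
np.save("w2R.npy",m["R"]);np.save("w2t.npy",m["t"])
E
```

```text
time: 2.45
eef_pos: [0.5199, -0.0442, 0.1702]
eef_rot: [-0.001, 1.0, -0.0, 0.0]
ft_force: [0.2, 0.5, -0.5]
grip_width: 0.0883
grasp_force: 0.0
```

View pics/w2b.png

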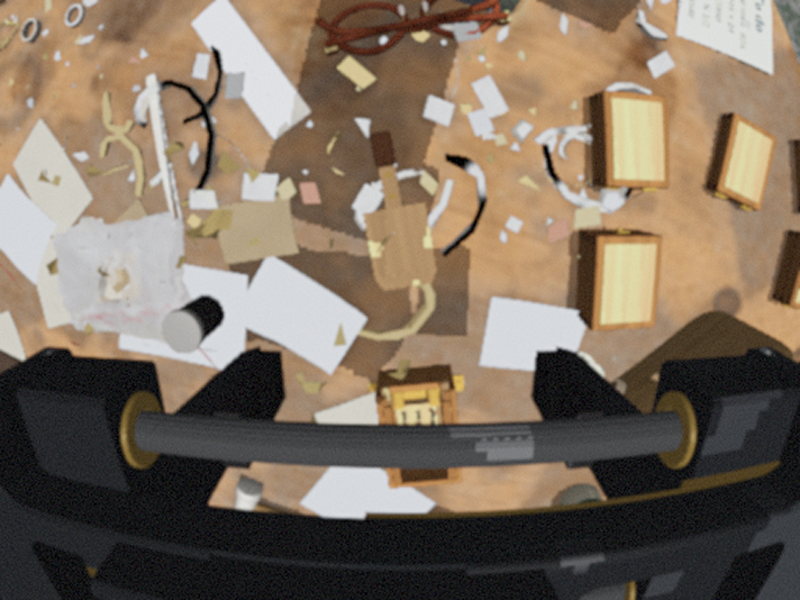

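```bash
python3 - <<'E'
from h import *
im=cv2.imread("pics/w2.png");m=camera_model("wrist");m["fish"]=1
h=cv2.cvtColor(im,cv2.COLOR_BGR2HSV)
for p in[(256,157),(250,150),(262,165),(251,118),(245,95),(244,92),(225,140),(285,150),(230,100)]: print(p,h[p[1]-1:p[1]+2,p[0]-1:p[0]+2].reshape(-1,3).mean(0).round())
k=cv2.inRange(h,(17,60,90),(27,200,255))
k=cv2.morphologyEx(k,cv2.MORPH_OPEN,np.ones((12,12)))
for c in blobs(k,100):
    q=np.array([onz(m,p[0],.005)[:2] for p in c],np.float32);r=cv2.minAreaRect(q)
    if abs(r[0][1]+.05)<.06: print("panel",cv2.moments(c)["m10"]/cv2.contourArea(c),np.round(r[0],4),np.round(r[1],4),r[2],cv2.boundingRect(c))
for p in[(245,83)]: pass
k=cv2.inRange(h,(0,60,0),(20,255,75));k[:, :225]=0;k[:,275:]=0;k[:75]=0;k[125:]=0
for c in blobs(k,20):
    q=np.array([onz(m,p[0],.022)[:2] for p in c],np.float32);r=cv2.minAreaRect(q);print("pull?",np.round(r[0],4),np.round(r[1],4),r[2],cv2.boundingRect(c))
go([.67,-.04,.22],180)
E
python3 - <<'E'
import cv2
a=cv2.imread("pics/w2.png")[75:205,205:315];cv2.imwrite("pics/w2c.png",cv2.resize(a,None,fx=4.6,fy=4.6,interpolation=cv2.INTER_CUBIC))
E
```

```text
(256, 157) [ 16. 103. 181.]
(250, 150) [ 17.  98. 168.]
(262, 165) [ 17. 104. 178.]
(251, 118) [ 16. 104. 172.]
(245, 95) [ 11. 144.  78.]
(244, 92) [ 10. 148.  76.]
(225, 140) [ 14.  60. 108.]
(285, 150) [ 16. 108. 204.]
(230, 100) [ 14. 104. 104.]
panel 270.02001740644033 [ 0.6459 -0.0333] [0.021  0.0182] 89.88541412353516 (262, 260, 17, 13)
now [ 0.5199 -0.0443  0.1702] yaw -179.9 z [ 0.001 -0.    -1.   ] shift cm [-15.01   0.4   -4.97] turn 0.1 alt -179.9
```

View pics/w2c.png

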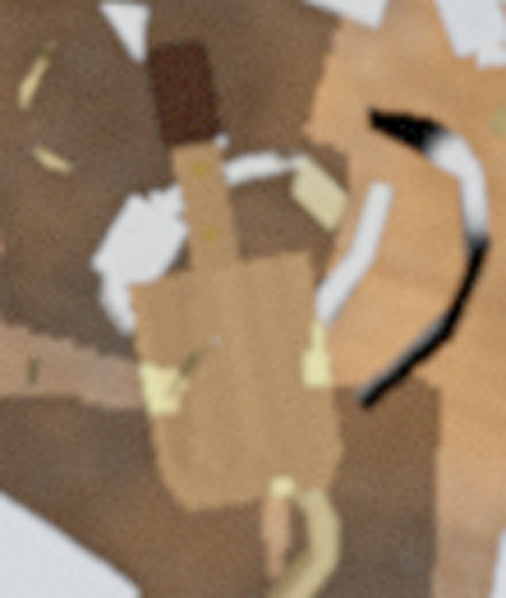

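The lid's panel spans crop corners (132,290), (308,253), (342,440) and (165,480). The neck runs from (195,145) to (215,266), and the dark pull's top is around (183,90).

```bash
python3 - <<'E'
from h import *
m=camera_model("wrist");m["fish"]=1
f=lambda c,z:onz(m,(c[0]/4.6+205-.4,c[1]/4.6+75-.4),z)[:2].round(4)
for n,c,z in[("nl",(132,290),.005),("nr",(308,253),.005),("fr",(340,435),.005),("fl",(158,465),.005),("neck0",(195,145),.005),("neck1",(215,266),.005),("p_tl",(148,52),.022),("p_tr",(206,40),.022),("p_bl",(165,142),.022),("p_br",(220,132),.022)]: print(n,f(c,z))
print("cam",-m["R"].T@m["t"])
E
python3 -m inch '0 -5 0.2 -2 0; 0 -10 0.4 -4 0;0 -15 0.4 -5 0;0 -15 0.4 -5 0;0 -15 0.4 -5 0;0 -15 0.4 -5 0;0 -15 0.4 -5 0'
python3 - <<'E'
from h import *
im,m=wrist();cv2.imwrite("pics/w3.png",im);cv2.imwrite("pics/w3b.png",cv2.resize(im[90:250,170:350],None,fx=3.6,fy=3.6,interpolation=cv2.INTER_CUBIC))
go([.67,-.04,.22],180)
E
```

```text
nl [ 0.4824 -0.0768]
nr [ 0.4733 -0.0334]
fr [ 0.5189 -0.025 ]
fl [ 0.5267 -0.0709]
neck0 [ 0.4466 -0.0611]
neck1 [ 0.4765 -0.0563]
p_tl [ 0.4249 -0.0711]
p_tr [ 0.4223 -0.0577]
p_bl [ 0.4461 -0.0672]
p_br [ 0.4439 -0.0545]
cam [ 0.45243939 -0.04516921  0.34215922]
time: 3.38
eef_pos: [0.6692, -0.0414, 0.2203]
eef_rot: [0.0, 1.0, -0.0, 0.0]
ft_force: [-0.0, 0.2, -0.1]
grip_width: 0.0878
grasp_force: 0.0
now [ 0.6694 -0.0415  0.2203] yaw 179.99 z [ 0. -0. -1.] shift cm [-0.06  0.15  0.03] turn -0.01 alt 179.99
```

View pics/w3b.png

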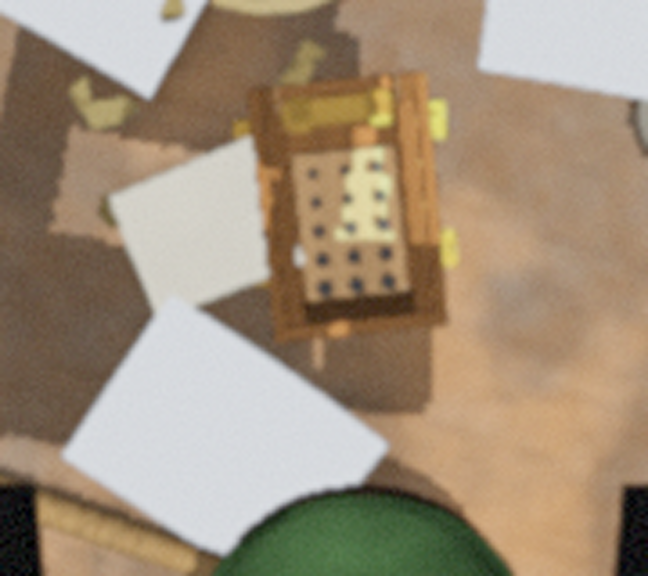

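The chest's top rim corners in the crop are (249,89), (428,73), (446,322) and (277,340), with the mouth at the top (robot side). The green bowl is beyond it.

```bash
python3 - <<'E'
from h import *
m=camera_model("wrist");m["fish"]=1
f=lambda c,z:onz(m,(c[0]/3.6+170-.4,c[1]/3.6+90-.4),z)[:2]
P=np.array([f(c,.048) for c in[(249,89),(428,73),(446,322),(277,340)]]);print(P.round(4))
c=P.mean(0);d=(P[2]+P[3]-P[0]-P[1])/2;w=(P[1]+P[2]-P[0]-P[3])/2
print("chest",c.round(4),"len",np.linalg.norm(d),"yaw",np.degrees(np.arctan2(d[1],d[0])),"w",np.linalg.norm(w),np.degrees(np.arctan2(-w[0],w[1])))
print("bowl edge",f((370,490),.0).round(3),f((370,490),.06).round(3),"cam",-m["R"].T@m["t"])
go([.435,-.0622,.10],9.7-180)
E
```

```text
[[ 0.6053 -0.0679]
 [ 0.6001 -0.0109]
 [ 0.6817 -0.0037]
 [ 0.6879 -0.0597]]
chest [ 0.6437 -0.0356] len 0.08251366221527277 yaw 5.356817598086768 w 0.056819149951670526 5.748485069416787
bowl edge [ 0.761 -0.026] [ 0.737 -0.029] cam [ 0.60195449 -0.04222355  0.39229068]
now [ 0.6694 -0.0415  0.2203] yaw 179.99 z [ 0. -0. -1.] shift cm [23.44 -2.07 12.02] turn -9.71 alt 170.29
```

```bash
python3 -m inch '0 5 0 0 -3; 0 11 -1 2 -6; 0 17 -2 6 -9.7;0 22 -2.1 9 -9.7;0 23.4 -2.1 12 -9.7;0 23.4 -2.1 12 -9.7;0 23.4 -2.1 12 -9.7;0 23.4 -2.1 12 -9.7'
python3 - <<'E'
from h import *
im,m=wrist();cv2.imwrite("pics/w4.png",im);cv2.imwrite("pics/w4b.png",cv2.resize(im[120:290,170:350],None,fx=3.5,fy=3.5,interpolation=cv2.INTER_CUBIC))
np.save("w4R.npy",m["R"]);np.save("w4t.npy",m["t"])
h=cv2.cvtColor(im,cv2.COLOR_BGR2HSV);uv=proj(m,[.435,-.0622,.022]);print("pull proj",uv,"crop",(uv-[170,120])*3.5)
go([.435,-.0622,.004],9.7-180)
E
```

```text
time: 4.42
eef_pos: [0.4372, -0.0628, 0.1008]
eef_rot: [-0.085, 0.996, -0.001, 0.001]
ft_force: [-1.0, -0.3, -0.9]
grip_width: 0.0884
grasp_force: 0.0
pull proj [263.29718412 187.09350771] crop [326.54014442 234.82727698]
now [ 0.437  -0.0627  0.1006] yaw -170.28 z [ 0.002 -0.001 -1.   ] shift cm [0.2  0.09 9.66] turn 0.02 alt -179.98
```

View pics/w4b.png

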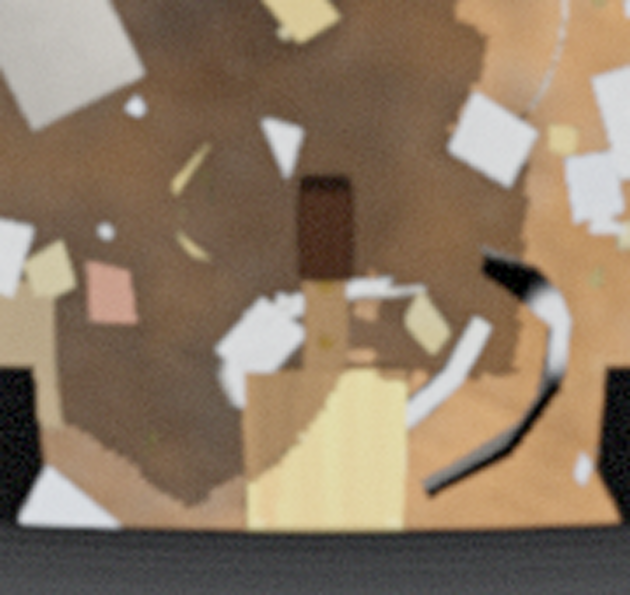

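The pull's top is centred at crop (326,233), against a predicted (326,235), and its edges are parallel to the view. I'm going down to grip.

```bash
python3 -m inch '0 0.2 0.1 4 0;0 0.2 0.1 8 0;0 0.2 0.1 9.6 0;0 0.2 0.1 9.6 0;1 0.2 0.1 9.6 0;1 0.2 0.1 9.6 0;1 0.2 0.1 9.6 0;1 0.2 0.1 9.6 0;1 0.2 0.1 9.6 0;1 0.2 0.1 9.6 0;1 0.2 0.1 9.6 0;1 0.2 0.1 9.6 0' 40
python3 - <<'E'
from h import *
go([.435,-.0622,.08],9.7-180)
E
```

```text
time: 5.98
eef_pos: [0.4337, -0.0619, 0.0037]
eef_rot: [-0.085, 0.996, 0.0, -0.0]
ft_force: [0.5, 0.3, 0.3]
grip_width: 0.0101
grasp_force: 0.0
now [ 0.4337 -0.0619  0.0037] yaw -170.3 z [-0. -0. -1.] shift cm [-0.12 -0.06 -7.63] turn -0.0 alt 180.0
```

```bash
python3 -m inch '1 0 0 0 0;1 0 0 0 0;1 0 0 0 0'; python3 - <<'E'
from h import *
im,m=wrist();cv2.imwrite("pics/w5.png",im);cv2.imwrite("pics/w5b.png",cv2.resize(im[100:290,140:380],None,fx=3,fy=3,interpolation=cv2.INTER_CUBIC))
E
```

```text
time: 6.35
eef_pos: [0.4337, -0.0619, 0.0037]
eef_rot: [-0.085, 0.996, -0.0, 0.0]
ft_force: [-0.6, 0.7, -0.6]
grip_width: 0.0003
grasp_force: 0.0
```

View pics/w5b.png

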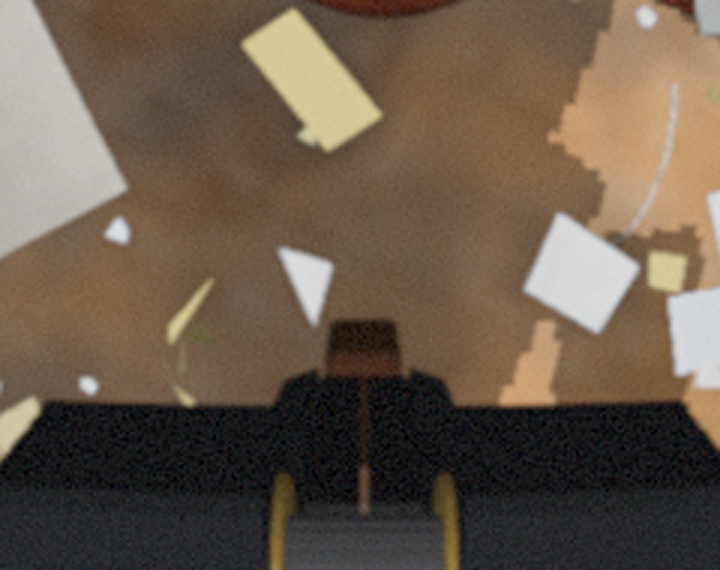

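The fingers shut to 0 mm with no grip force. The pull's near part still shows at crop (365,345), so I'm checking where it really is.

```bash
python3 - <<'E'
from h import *
m=camera_model("wrist");m["fish"]=1
f=lambda c,z:onz(m,(c[0]/3+140-.33,c[1]/3+100-.33),z).round(4)
for n,c in[("far-strip",(365,322)),("edge",(365,348)),("bot",(365,377)),("l",(330,348)),("r",(399,348)),("L2",(327,374)),("R2",(403,374))]: print(n,[f(c,z)[:2] for z in(0.0,.022,.05)])
print(pose()[0])
E
python3 - <<'E'
from h import *
im=get_image("side");cv2.imwrite("pics/d5.png",cv2.resize(im[120:215,180:310],None,fx=5.5,fy=5.5,interpolation=cv2.INTER_CUBIC))
E
```

```text
far-strip [array([ 0.425, -0.064]), array([ 0.4177, -0.0653]), array([ 0.4086, -0.0669])]
edge [array([ 0.4306, -0.0631]), array([ 0.4227, -0.0644]), array([ 0.4126, -0.0662])]
bot [array([ 0.4371, -0.062 ]), array([ 0.4284, -0.0635]), array([ 0.4172, -0.0654])]
l [array([ 0.4319, -0.0703]), array([ 0.4238, -0.0708]), array([ 0.4135, -0.0714])]
r [array([ 0.4294, -0.056 ]), array([ 0.4217, -0.0583]), array([ 0.4118, -0.0612])]
L2 [array([ 0.4378, -0.07  ]), array([ 0.429 , -0.0705]), array([ 0.4177, -0.0712])]
R2 [array([ 0.4351, -0.0541]), array([ 0.4266, -0.0566]), array([ 0.4158, -0.0598])]
[ 0.43369666 -0.06186882  0.00373819]
```

View pics/d5.png

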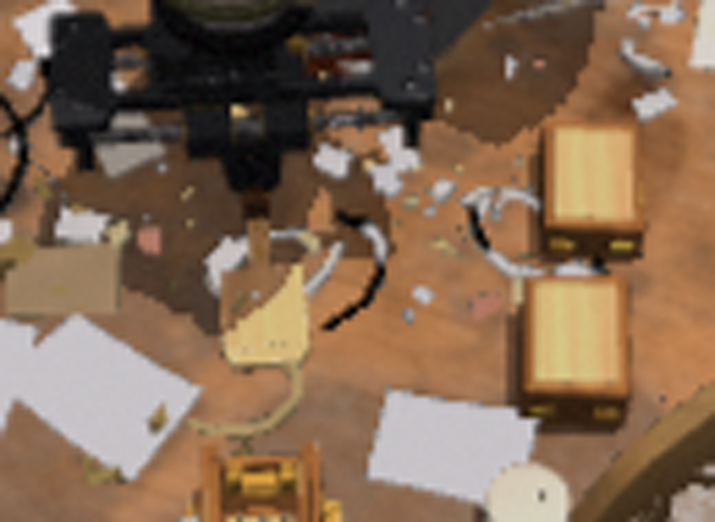

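```bash
python3 - <<'E'
from h import *
m=camera_model("side");p,R,s=pose()
for z in(.0037,.022,.03): 
  for dx in (-.009,0,.009): print(z,dx,((proj(m,[p[0]+dx,p[1],z])-[180,120])*5.5).round())
print(s["grip_width"],s["grasp_force"],s["ft_force"],s["torque"])
E
```

```text
0.0037 -0.009 [256. 184.]
0.0037 0 [254. 198.]
0.0037 0.009 [252. 211.]
0.022 -0.009 [254. 165.]
0.022 0 [252. 179.]
0.022 0.009 [250. 193.]
0.03 -0.009 [253. 157.]
0.03 0 [251. 171.]
0.03 0.009 [249. 185.]
8.077581359341524e-06 0.0 [-0.60159671  0.34972921 -0.15559019] [ 0.05002791  0.01816901 -0.00214335]
```

```bash
python3 -m inch '1 0 0 0.15 0;1 0 0 0.15 0;1 0 0 0.15 0'; python3 -m inch '1 0 0 -4 0;1 0 0 -8 0;1 0 0 -8 0;1 0 0 -8 0;1 0 0 -8 0;1 0 0 -8 0'; python3 - <<'E'
from h import *
im,m=wrist();cv2.imwrite("pics/w6.png",im);cv2.imwrite("pics/w6b.png",cv2.resize(im[100:290,140:380],None,fx=3,fy=3,interpolation=cv2.INTER_CUBIC))
E
```

```text
time: 6.82
eef_pos: [0.4337, -0.0619, 0.0022]
eef_rot: [-0.084, 0.996, 0.0, -0.0]
ft_force: [-0.3, 0.9, -0.2]
grip_width: 0.0005
grasp_force: 0.0
time: 7.58
eef_pos: [0.4333, -0.0617, 0.0815]
eef_rot: [-0.084, 0.996, 0.0, -0.001]
ft_force: [-0.5, 0.6, -0.7]
grip_width: 0.0002
grasp_force: 0.0
```

View pics/w6b.png

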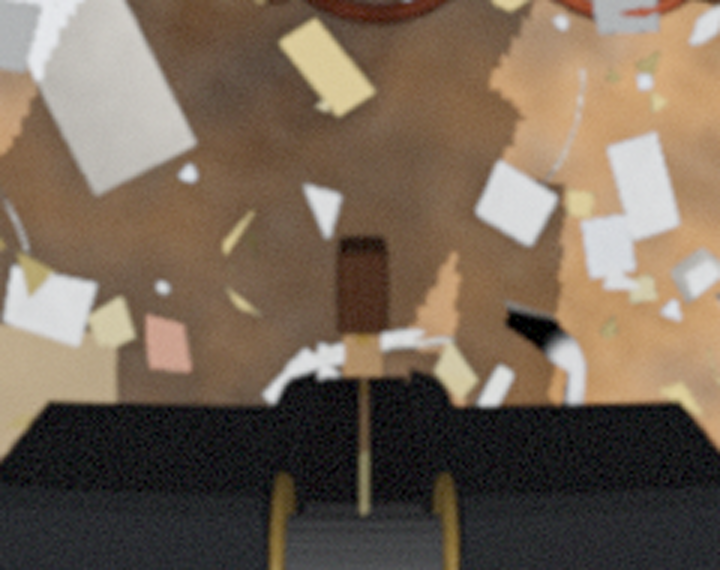

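```bash
python3 -m inch '1 0 0 3 0;1 0 0 5.4 0;1 0 0 5.4 0;1 0 0 5.4 0';for i in 1 ; do python3 -m inch '1 0 0 0.25 0;1 0 0 0.4 0;1 0 0 0.6 0;1 0 0 0.6 0'; done; python3 -m inch '1 0 0 0.25 0;1 0 0 0.4 0;1 0 0 0.6 0;1 0 0 0.6 0'
```

```text
time: 8.12
eef_pos: [0.4341, -0.062, 0.0289]
eef_rot: [-0.085, 0.996, -0.0, 0.0]
ft_force: [0.4, -0.1, -0.1]
grip_width: 0.0004
grasp_force: 0.0
time: 8.62
eef_pos: [0.4336, -0.0618, 0.0222]
eef_rot: [-0.084, 0.996, 0.0, -0.0]
ft_force: [-0.2, -0.7, 0.2]
grip_width: 0.0004
grasp_force: 0.0
time: 9.12
eef_pos: [0.4336, -0.0618, 0.0161]
eef_rot: [-0.085, 0.996, 0.0, -0.0]
ft_force: [-0.9, 0.9, 0.0]
grip_width: 0.0004
grasp_force: 0.0
```

```bash
python3 -m inch '1 0 0 0.5 0;1 0 0 1 0;1 0 0 1.5 0;1 0 0 1.5 0'; python3 -m inch '1 0 0 0.1 0;1 0 0 0.2 0;1 0 0 0.2 0;1 0 0 0.2 0'
```

```text
time: 9.62
eef_pos: [0.4334, -0.0618, 0.0008]
eef_rot: [-0.084, 0.996, 0.0, -0.0]
ft_force: [-0.2, 0.4, -0.7]
grip_width: 0.0003
grasp_force: 0.0
time: 10.12
eef_pos: [0.4337, -0.0619, -0.0007]
eef_rot: [-0.085, 0.996, -0.0, 0.0]
ft_force: [0.0, 0.8, 0.5]
grip_width: 0.0008
grasp_force: 0.0
```

```bash
python3 - <<'E'
from h import *
im=get_image("scene");cv2.imwrite("pics/s6.png",cv2.resize(im[180:280,200:320],None,fx=6,fy=6,interpolation=cv2.INTER_CUBIC))
m=camera_model("scene");p,R,s=pose()
print(p,s["ft_force"])
for z in(0,.022): print(((proj(m,[p[0],p[1],z])-[200,180])*6).round())
E
```

```text
[ 0.4337078  -0.06187725 -0.0007174 ] [0.6310861  0.10709116 0.08070299]
[366. 433.]
[366. 406.]
```

View pics/s6.png

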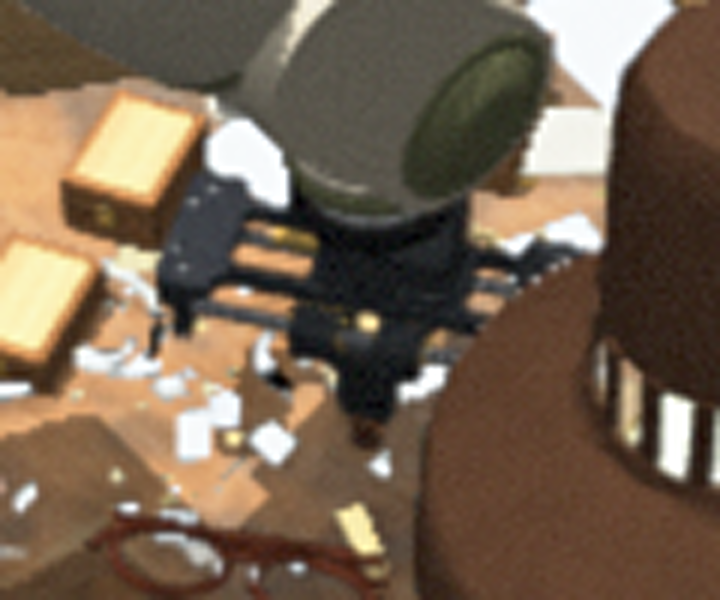

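```bash
python3 -m inch '1 0 0 0.1 0;1 0 0 0.1 0;1 0 0 0.1 0' | sed -n 2,4p; python3 -m inch '1 0 0 0.1 0;1 0 0 0.1 0;1 0 0 0.1 0'| sed -n 2,4p;
```

```text
eef_pos: [0.4338, -0.0619, -0.0016]
eef_rot: [-0.085, 0.996, -0.0, 0.0]
ft_force: [-1.1, -0.0, 6.0]
eef_pos: [0.4338, -0.0619, -0.0017]
eef_rot: [-0.085, 0.996, -0.0, 0.0]
ft_force: [-6.2, 1.7, 21.7]
```

```bash
python3 -m inch '1 0 0 -1 0;1 0 0 -4 0;1 3.5 0 -4 0;1 3.5 0 -2 0;1 3.5 0 -0.6 0;1 3.5 0 -0.6 0;1 3.5 0 -0.6 0' | sed -n 2,4p; for i in 1; do python3 -m inch '1 0 0 0.1 0;1 0 0 0.2 0;1 0 0 0.3 0;1 0 0 0.3 0;1 0 0 0.3 0'| sed -n 2,4p;done;  python3 -m inch '1 0 0 0.1 0;1 0 0 0.2 0;1 0 0 0.2 0'| sed -n 2,4p
```

```text
eef_pos: [0.3995, -0.0679, 0.0037]
eef_rot: [-0.085, 0.996, -0.0, 0.0]
ft_force: [0.4, -0.4, 0.7]
eef_pos: [0.3992, -0.0678, 0.0002]
eef_rot: [-0.084, 0.996, 0.0, -0.0]
ft_force: [-0.4, 0.1, 0.0]
eef_pos: [0.3991, -0.0677, -0.0019]
eef_rot: [-0.084, 0.996, 0.0, -0.0]
ft_force: [0.2, -1.0, 0.2]
```

```bash
python3 -m inch '1 0 0 0.1 0;1 0 0 0.2 0;1 0 0 0.2 0;1 0 0 0.2 0'| sed -n 2,4p;  python3 -m inch '1 0 0 0.1 0;1 0 0 0.2 0;1 0 0 0.2 0;1 0 0 0.2 0'| sed -n 2,4p;python3 -m inch '1 0 0 0.1 0;1 0 0 0.2 0;1 0 0 0.2 0;1 0 0 0.2 0'| sed -n 2,4p
```

```text
eef_pos: [0.3992, -0.0678, -0.0038]
eef_rot: [-0.084, 0.996, -0.0, 0.0]
ft_force: [-0.3, 1.0, -0.4]
eef_pos: [0.3992, -0.0677, -0.0058]
eef_rot: [-0.085, 0.996, 0.0, -0.0]
ft_force: [-0.0, 0.0, -0.3]
eef_pos: [0.3992, -0.0678, -0.0078]
eef_rot: [-0.085, 0.996, -0.0, 0.0]
ft_force: [-0.6, 0.4, 0.5]
```

```bash
python3 -m inch '1 0 0 0.3 0;1 0 0 0.6 0;1 0 0 0.9 0;1 0 0 1.2 0;1 0 0 1.2 0;1 0 0 1.2 0'| sed -n 2,4p; python3 -m inch '1 0 0 0.1 0;1 0 0 0.15 0;1 0 0 0.15 0;1 0 0 0.15 0'| sed -n 2,4p;python3 -m inch '1 0 0 0.1 0;1 0 0 0.15 0;1 0 0 0.15 0;1 0 0 0.15 0'| sed -n 2,4p
```

```text
eef_pos: [0.3992, -0.0678, -0.0197]
eef_rot: [-0.084, 0.996, -0.0, 0.0]
ft_force: [0.2, -0.2, 0.4]
eef_pos: [0.3992, -0.0678, -0.0213]
eef_rot: [-0.084, 0.996, -0.0, 0.0]
ft_force: [0.5, -0.0, 0.5]
eef_pos: [0.3992, -0.0678, -0.0228]
eef_rot: [-0.085, 0.996, 0.0, -0.0]
ft_force: [1.3, -0.3, 1.0]
```

```bash
python3 -m inch '1 0 0 -3 0;1 0 0 -8 0;1 0 0 -12 0;0 0 0 -12 0;0 0 0 -12 0;0 0 0 -12 0' | sed -n 2,4p; python3 - <<'E'
from h import *
K=camera_model("wrist")["camera_matrix"]
def L(n): return dict(camera_matrix=K,R=np.load(n+"R.npy"),t=np.load(n+"t.npy"),fish=1)
im5,m5=wrist();cv2.imwrite("pics/w7.png",im5);np.save("w7R.npy",m5["R"]);np.save("w7t.npy",m5["t"])
A={n:(cv2.imread(f"pics/{n}.png"),L(n)) for n in("w1","w2","w4","w7")}
sf=cv2.SIFT_create(2000)
F={}
for n,(im,m) in A.items():
    mk=np.full(im.shape[:2],255,np.uint8);mk[220:]=0;F[n]=sf.detectAndCompute(cv2.cvtColor(im,cv2.COLOR_BGR2GRAY),mk)
for a,b in(("w1","w2"),("w2","w4"),("w4","w7"),("w2","w7")):
    Z=[]
    for x,y in cv2.BFMatcher().knnMatch(F[a][1],F[b][1],k=2):
        if x.distance<.75*y.distance:
            X,g=tri(ray(A[a][1],F[a][0][x.queryIdx].pt),ray(A[b][1],F[b][0][x.trainIdx].pt))
            if g<.02 and abs(X[2])<.12: Z.append(np.r_[X,g])
    Z=np.array(Z)
    if len(Z):print(a,b,len(Z),"z med",np.median(Z[:,2]).round(4),"iqr",np.percentile(Z[:,2],[25,75]).round(4),"gap",np.median(Z[:,3]).round(4))
E
```

```text
eef_pos: [0.3986, -0.0675, 0.0961]
eef_rot: [-0.084, 0.996, 0.001, -0.001]
ft_force: [0.4, 0.9, 0.0]
w1 w2 25 z med 0.0052 iqr [0.002  0.0063] gap 0.0006
w2 w4 139 z med 0.0043 iqr [0.0016 0.0065] gap 0.0003
w4 w7 168 z med 0.0044 iqr [0.0021 0.008 ] gap 0.0002
w2 w7 75 z med 0.0038 iqr [0.0018 0.0058] gap 0.0003
```

The fixed-scene geometry is consistent. The real fingertips end about 23.4 mm above the reported TCP: the pull's top was touched at -1.6 mm and the bench at about -23 mm. So every reported TCP height must be 23.4 mm lower. I'm re-measuring the pull by mask.

```bash
cat >> h.py <<'E'
OFF=.0234
def tip(X,yaw=None): go([X[0],X[1],X[2]-OFF],yaw)
E
python3 - <<'E'
from h import *
m=camera_model("wrist");m["fish"]=1;im=cv2.imread("pics/w7.png");h=cv2.cvtColor(im,cv2.COLOR_BGR2HSV)
u=proj(m,[.435,-.0622,.022]);print(u)
k=cv2.inRange(h,(0,60,20),(20,255,100));b=np.zeros_like(k);x,y=u.astype(int);b[y-25:y+25,x-25:x+25]=255
print(h[y-1:y+2,x-1:x+2].reshape(-1,3).mean(0))
for c in blobs(k&b,30):
    q=np.array([onz(m,p[0],.022)[:2] for p in c],np.float32);r=cv2.minAreaRect(q);print(cv2.boundingRect(c),np.round(r[0],4),np.round(r[1],4),r[2])
tip([.435,-.0622,.004],9.7-180)
E
```

```text
[260.96024722 230.63561108]
[ 11.         158.88888889  76.22222222]
(253, 212, 17, 31) [ 0.4318 -0.0627] [0.0291 0.0143] 9.149136543273926
now [ 0.3986 -0.0675  0.0962] yaw -170.31 z [-0.002  0.001 -1.   ] shift cm [-3.7  -0.1  11.55] turn -0.01 alt 179.99
```

```bash
python3 -m inch '0 -3.65 -0.1 2 0;0 -3.65 -0.1 6 0;0 -3.65 -0.1 10 0;0 -3.65 -0.1 11.5 0;0 -3.65 -0.1 11.5 0;1 -3.65 -0.1 11.5 0;1 -3.65 -0.1 11.5 0;1 -3.65 -0.1 11.5 0;1 -3.65 -0.1 11.5 0;1 -3.65 -0.1 11.5 0;1 -3.65 -0.1 11.5 0;1 -3.65 -0.1 11.5 0;1 -3.65 -0.1 11.5 0;1 -3.65 -0.1 11.5 0;1 -3.65 -0.1 11.5 0;1 -3.65 -0.1 11.5 0;1 -3.65 -0.1 11.5 0' 40
python3 - <<'E'
from h import *
p,R,s=pose();print(p)
go([p[0],p[1],p[2]+.05],5.5-180)
E
```

```text
time: 18.98
eef_pos: [0.4353, -0.0626, -0.0178]
eef_rot: [-0.084, 0.996, -0.0, 0.0]
ft_force: [-0.4, -0.1, -0.5]
grip_width: 0.014
grasp_force: 40.0
[ 0.43534758 -0.06260629 -0.01777308]
now [ 0.4353 -0.0626 -0.0178] yaw -170.31 z [ 0. -0. -1.] shift cm [-0. -0. -5.] turn 4.19 alt -175.81
```

```bash
python3 -m inch '1 0 0 -2 0;1 0 0 -4.5 0;1 0 0 -6 1;1 0 0 -6 3;1 0 0 -6 4.1;1 0 0 -6 4.1;1 0 0 -6 4.1;1 0 0 -6 4.1'|tail -5
cat >> h.py <<'E'
CH=np.array([.6437,-.0356]);CY=np.radians(5.55)
def chest(x,y=0): return CH+np.array([np.cos(CY)*x-np.sin(CY)*y,np.sin(CY)*x+np.cos(CY)*y])
def inchest(p):
    d=np.asarray(p)[:2]-CH;return np.array([np.cos(CY)*d[0]+np.sin(CY)*d[1],-np.sin(CY)*d[0]+np.cos(CY)*d[1]])
E
python3 - <<'E'
from h import *
go([*(chest(-.153)),.020],5.55-180)
E
```

```text
eef_pos: [0.4352, -0.0626, 0.042]
eef_rot: [-0.049, 0.999, 0.0, -0.0]
ft_force: [0.5, -0.6, -0.8]
grip_width: 0.0138
grasp_force: 40.0
now [ 0.4352 -0.0626  0.042 ] yaw -174.4 z [-0.  0. -1.] shift cm [-5.71  0.66  2.2 ] turn 0.05 alt -179.95
```

```bash
python3 -m inch '1 -2 0.3 0 0;1 -4 0.5 0 0;1 -5.7 0.65 1 0;1 -5.7 0.65 2.2 0;1 -5.7 0.65 2.2 0;1 -5.7 0.65 2.2 0;1 -5.7 0.65 2.2 0'|sed -n 2,4p; python3 -m inch '1 -0.7 0 0 0;1 -1.4 0 0 0;1 -2 0 0 0;1 -2 0 0 0;1 -2 0 0 0'|sed -n 2,4p
python3 - <<'E'
from h import *
p,R,s=pose();print(inchest(p),p[2],s["ft_force"],s["torque"]);go(p,5.55-180)
E
```

```text
eef_pos: [0.4914, -0.0507, 0.0206]
eef_rot: [-0.049, 0.999, -0.0, 0.0]
ft_force: [-0.2, -0.4, -1.0]
eef_pos: [0.5112, -0.0486, 0.0201]
eef_rot: [-0.049, 0.999, 0.0, -0.0]
ft_force: [0.2, 0.3, -0.5]
[-1.33149203e-01 -8.43831694e-05] 0.020105122270195216 [ 0.15995247  0.25690431 -0.52539534] [ 0.0376002   0.09755854 -0.04263555]
now [ 0.5112 -0.0486  0.0201] yaw -174.4 z [-0.  0. -1.] shift cm [0. 0. 0.] turn 0.05 alt -179.95
```

```bash
for i in 1; do python3 -m inch '1 -0.7 0 0 0;1 -1.4 0 0 0;1 -2 0 0 0;1 -2 0 0 0;1 -2 0 0 0'|sed -n 2,5p; python3 -m inch '1 -0.7 0 0 0;1 -1.4 0 0 0;1 -2 0 0 0;1 -2 0 0 0'|sed -n 2,5p;done
python3 - <<'E'
from h import *
p,R,s=pose();print(inchest(p),p[2],s["ft_force"],s["torque"])
E
```

```text
eef_pos: [0.5315, -0.0466, 0.0202]
eef_rot: [-0.049, 0.999, -0.0, 0.0]
ft_force: [1.2, -0.1, -2.5]
grip_width: 0.0134
eef_pos: [0.5518, -0.0447, 0.0202]
eef_rot: [-0.049, 0.999, -0.0, 0.0]
ft_force: [1.6, 0.2, -3.0]
grip_width: 0.0137
[-0.09234781 -0.00014848] 0.020158437103696004 [ 1.55081044  0.1758387  -2.98651334] [ 0.03719345 -0.08813632 -0.04429683]
```

```bash
python3 -m inch '1 -0.5 0 0.1 0;1 -1 0 0.1 0;1 -1.5 0 0.1 0;1 -1.5 0 0.1 0;1 -1.5 0 0.1 0'|sed -n 2,5p; python3 -m inch '1 -0.3 0 0 0;1 -0.6 0 0 0;1 -0.8 0 0 0;1 -0.8 0 0 0'|sed -n 2,5p
python3 - <<'E'
from h import *
p,R,s=pose();print(inchest(p),p[2],s["ft_force"],s["torque"])
E
```

```text
eef_pos: [0.5661, -0.0433, 0.0193]
eef_rot: [-0.049, 0.999, -0.0, 0.0]
ft_force: [0.5, 0.6, 1.0]
grip_width: 0.0136
eef_pos: [0.5741, -0.0425, 0.0192]
eef_rot: [-0.049, 0.999, -0.0, -0.0]
ft_force: [-0.3, -0.3, -0.5]
grip_width: 0.0137
[-0.06991359 -0.00011402] 0.019165326321130792 [-0.25253429 -0.30520693 -0.52186848] [ 0.02305954 -0.00146966  0.00703198]
```

```bash
for i in 1 ; do python3 -m inch '1 -0.1 0 0 0;1 -0.2 0 0 0;1 -0.2 0 0 0'|sed -n '2p;4p';python3 -m inch '1 -0.1 0 0 0;1 -0.2 0 0 0;1 -0.2 0 0 0'|sed -n '2p;4p';python3 -m inch '1 -0.1 0 0 0;1 -0.15 0 0 0;1 -0.15 0 0 0'|sed -n '2p;4p';done
python3 - <<'E'
from h import *
p,R,s=pose();print(inchest(p),p[2],s["ft_force"])
E
```

```text
eef_pos: [0.5761, -0.0423, 0.0192]
ft_force: [-1.1, -0.9, 0.1]
eef_pos: [0.5781, -0.0421, 0.0192]
ft_force: [0.0, 1.7, -0.7]
eef_pos: [0.5795, -0.0419, 0.0192]
ft_force: [-0.2, 0.5, -0.4]
[-6.44734972e-02 -9.87104894e-05] 0.01921814448817699 [-0.24378752  0.46735187 -0.38596609]
```

```bash
python3 -m inch '1 -0.1 0 0 0;1 -0.1 0 0 0;1 -0.1 0 0 0'|sed -n '2p;4p';python3 -m inch '1 -0.1 0 0 0;1 -0.1 0 0 0;1 -0.1 0 0 0'|sed -n '2p;4p';python3 -m inch '1 -0.1 0 0 0;1 -0.1 0 0 0;1 -0.1 0 0 0'|sed -n '2p;4p'
```

```text
eef_pos: [0.5797, -0.0419, 0.019]
ft_force: [-5.0, -0.5, 1.1]
eef_pos: [0.5796, -0.0418, 0.0187]
ft_force: [-10.6, -2.0, 2.4]
eef_pos: [0.5795, -0.0417, 0.0184]
ft_force: [-15.0, -3.2, 4.7]
```

```bash
python3 -m inch '1 0.2 0 0 0;1 0.4 0 0 0;1 0.6 0 0 0;1 0.8 0 0 0;1 0.8 0 0 0'|sed -n '2p;4,6p'
```

```text
eef_pos: [0.5749, -0.0425, 0.0194]
ft_force: [2.4, 0.7, -0.8]
grip_width: 0.0138
grasp_force: 40.0
```

```bash
python3 -m inch '1 0.1 0 0 0;1 0.2 0 0 0;1 0.28 0 0 0;1 0.28 0 0 0'|sed -n '2p;4,6p'
```

```text
eef_pos: [0.5723, -0.0427, 0.0194]
ft_force: [6.2, 0.5, -1.9]
grip_width: 0.0137
grasp_force: 40.0
```

Force is 6.2 N. I'll hold it for 0.75 s, then relax and let go.

```bash
python3 -m inch '1 0 0 0 0;1 0 0 0 0;1 0 0 0 0;1 0 0 0 0;1 0 0 0 0;1 0 0 0 0'|sed -n '1,2p;4,6p';python3 -m inch '1 -0.15 0 0 0;1 -0.3 0 0 0;1 -0.45 0 0 0;1 -0.55 0 0 0;1 -0.55 0 0 0;0 -0.55 0 0 0;0 -0.55 0 0 0;0 -0.55 0 0 0;0 -0.55 0 0 0;0 -0.55 0 0 0'|sed -n '1,2p;4,6p'
python3 - <<'E'
from h import *
p,R,s=pose();go([p[0],p[1],.20],180)
E
```

```text
time: 27.85
eef_pos: [0.5723, -0.0427, 0.0194]
ft_force: [6.1, 1.4, -3.1]
grip_width: 0.0137
grasp_force: 40.0
time: 29.1
eef_pos: [0.5772, -0.0422, 0.0193]
ft_force: [-0.2, -0.4, 0.2]
grip_width: 0.0614
grasp_force: 0.0
now [ 0.5772 -0.0422  0.0193] yaw -174.41 z [ 0. -0. -1.] shift cm [ -0.    -0.   -18.07] turn 5.59 alt -174.41
```

```bash
python3 -m inch '0 0 0 -5 0;0 0 0 -10 0;0 0 0 -15 3;0 1 2 -18 5.6;0 3 8 -18 5.6;0 5 14 -18 5.6;0 5 15.5 -18 5.6;0 5 15.5 -18 5.6;0 5 15.5 -18 5.6;0 5 15.5 -18 5.6'|sed -n '2p;4,6p'
cat >> h.py <<'E'
def case(X,zt,save=None):
    "refine a case top at predicted xy X, top height zt, by the light panel component"
    im,m=wrist();
    if save: cv2.imwrite(save,im)
    h=cv2.cvtColor(im,cv2.COLOR_BGR2HSV);u,v=proj(m,[*X,zt]).astype(int)
    px=297/( (-m["R"].T@m["t"])[2]-zt)
    print("px",u,v,"hsv row",[tuple(h[v,u+int(k*px*.001)]) for k in range(-36,37,4)])
    best=None
    for T in range(100,215,5):
        k=((h[...,2]>T)).astype(np.uint8);k=cv2.morphologyEx(k,cv2.MORPH_OPEN,np.ones((3,3)));_,lab=cv2.connectedComponents(k,connectivity=4)
        l=lab[v,u]
        if l==0: continue
        c=max(cv2.findContours((lab==l).astype(np.uint8),cv2.RETR_EXTERNAL,cv2.CHAIN_APPROX_NONE)[0],key=cv2.contourArea)
        q=np.array([onz(m,p[0],zt)[:2] for p in c],np.float32);r=cv2.minAreaRect(q)
        fill=cv2.contourArea(q)/max(1e-9,r[1][0]*r[1][1])
        if .045<max(r[1])<.075 and .03<min(r[1])<.058: 
            a=r[2] if r[1][0]>r[1][1] else r[2]-90
            print(T,np.round(r[0],4),np.round(sorted(r[1]),4),"yaw",round((a+90)%180-90,1),"fill",round(fill,2))
E
python3 - <<'E'
from h import *
case([.5244,.113],.04,"pics/c1.png")
E
```

```text
eef_pos: [0.5128, 0.1061, 0.199]
ft_force: [-0.1, -0.6, 0.3]
grip_width: 0.0883
grasp_force: 0.0
px 267 181 hsv row [(np.uint8(14), np.uint8(106), np.uint8(128)), (np.uint8(16), np.uint8(104), np.uint8(125)), (np.uint8(17), np.uint8(106), np.uint8(118)), (np.uint8(14), np.uint8(144), np.uint8(124)), (np.uint8(17), np.uint8(109), np.uint8(161)), (np.uint8(16), np.uint8(104), np.uint8(174)), (np.uint8(16), np.uint8(100), np.uint8(179)), (np.uint8(18), np.uint8(93), np.uint8(189)), (np.uint8(26), np.uint8(67), np.uint8(218)), (np.uint8(20), np.uint8(86), np.uint8(195)), (np.uint8(16), np.uint8(103), np.uint8(181)), (np.uint8(16), np.uint8(100), np.uint8(179)), (np.uint8(16), np.uint8(106), np.uint8(176)), (np.uint8(15), np.uint8(106), np.uint8(169)), (np.uint8(16), np.uint8(105), np.uint8(167)), (np.uint8(14), np.uint8(141), np.uint8(132)), (np.uint8(13), np.uint8(111), np.uint8(103)), (np.uint8(15), np.uint8(91), np.uint8(174)), (np.uint8(15), np.uint8(84), np.uint8(189))]
180 [0.5208 0.1187] [0.0362 0.0622] yaw 0.2 fill 0.35
```

```bash
python3 - <<'E'
s=open('h.py').read()
s=s.replace('    print("px",u,v,"hsv row",[tuple(h[v,u+int(k*px*.001)]) for k in range(-36,37,4)])\n','')
s=s.replace('for T in range(100,215,5):','for T,S in [(a,b) for a in(110,130,150) for b in(110,116,122,128)]:')
s=s.replace('k=((h[...,2]>T)).astype','k=((h[...,2]>T)&(h[...,1]<S)&(h[...,0]>13)).astype').replace('print(T,np','print(T,S,np')
open('h.py','w').write(s)
E
python3 - <<'E'
from h import *
case([.5244,.113],.04)
im=cv2.imread("pics/c1.png");cv2.imwrite("pics/c1b.png",im)
E
```

```text
110 110 [0.5236 0.1131] [0.0407 0.059 ] yaw -0.1 fill 0.89
110 116 [0.5236 0.113 ] [0.0421 0.0591] yaw 1.0 fill 0.94
110 122 [0.5236 0.1134] [0.0429 0.0599] yaw 2.6 fill 0.94
110 128 [0.5238 0.1131] [0.0435 0.0606] yaw 2.7 fill 0.95
130 110 [0.5236 0.1131] [0.0407 0.059 ] yaw -0.1 fill 0.89
130 116 [0.5236 0.113 ] [0.0421 0.0591] yaw 1.0 fill 0.94
130 122 [0.5236 0.1134] [0.0429 0.0599] yaw 2.6 fill 0.94
130 128 [0.5238 0.1131] [0.0435 0.0606] yaw 2.7 fill 0.95
150 110 [0.5236 0.1131] [0.0407 0.059 ] yaw -0.1 fill 0.89
150 116 [0.5236 0.113 ] [0.0421 0.0591] yaw 1.0 fill 0.94
150 122 [0.5236 0.1134] [0.0429 0.0599] yaw 2.6 fill 0.93
150 128 [0.5235 0.1132] [0.043  0.0602] yaw 2.5 fill 0.94
```

```bash
python3 - <<'E'
from h import *
tip([.5237,.1132,.010],2.5-180)
E
```

```text
now [0.5126 0.1064 0.1991] yaw 179.92 z [-0. -0. -1.] shift cm [-1.11  0.68 21.25] turn -2.58 alt 177.42
```

```bash
python3 -m inch '0 -1.1 0.7 4 -2.5;0 -1.1 0.7 9 -2.5;0 -1.1 0.7 14 -2.5;0 -1.1 0.7 18 -2.5;0 -1.1 0.7 20.5 -2.5;0 -1.1 0.7 21.2 -2.5;0 -1.1 0.7 21.2 -2.5;1 -1.1 0.7 21.2 -2.5;1 -1.1 0.7 21.2 -2.5;1 -1.1 0.7 21.2 -2.5;1 -1.1 0.7 21.2 -2.5;1 -1.1 0.7 21.2 -2.5;1 -1.1 0.7 21.2 -2.5;1 -1.1 0.7 21.2 -2.5' 30
python3 - <<'E'
from h import *
p,R,s=pose();go([p[0],p[1],.12],5.55-180); print(p)
E
```

```text
time: 32.2
eef_pos: [0.5235, 0.1143, -0.0125]
eef_rot: [-0.022, 1.0, -0.0, 0.0]
ft_force: [-1.6, 0.1, 5.0]
grip_width: 0.054
grasp_force: 30.0
now [ 0.5235  0.1143 -0.0125] yaw -177.5 z [ 0.  0. -1.] shift cm [ -0.    -0.   -13.25] turn -3.05 alt 176.95
[ 0.52347639  0.1142515  -0.01251494]
```

```bash
python3 -m inch '1 0 0 -3 0;1 0 0 -7 0;1 0 0 -11 -1.5;1 0 0 -13 -3;1 0 0 -13 -3;1 0 0 -13 -3;1 0 0 -13 -3'
python3 - <<'E'
from h import *
go([*chest(0),.038],5.55-180)
E
```

```text
time: 33.08
eef_pos: [0.5228, 0.1142, 0.1159]
eef_rot: [-0.048, 0.999, 0.0, -0.001]
ft_force: [-1.2, -0.6, -2.7]
grip_width: 0.0538
grasp_force: 30.0
now [0.5228 0.1142 0.1159] yaw -174.52 z [-0.002  0.    -1.   ] shift cm [-10.63 -16.07   7.77] turn -0.07 alt 179.93
```

```bash
python3 -m inch '1 -3 -5 0 0;1 -6 -10 0 0;1 -9 -14 0 0;1 -10.6 -16.1 0 0;1 -10.6 -16.1 2 0;1 -10.6 -16.1 5 0;1 -10.6 -16.1 7 0;1 -10.6 -16.1 7 0;1 -10.6 -16.1 7 0'|sed -n '2p;4p'
python3 - <<'E'
from h import *
p,R,s=pose();print(inchest(p));go([*chest(0),.0355],5.55-180)
E
```

```text
eef_pos: [0.6446, -0.0359, 0.0478]
ft_force: [0.4, 0.0, -2.2]
[ 0.00090691 -0.00043941]
now [ 0.6446 -0.0359  0.0478] yaw -174.51 z [ 0.001 -0.    -1.   ] shift cm [0.09 0.04 1.23] turn -0.06 alt 179.94
```

```bash
python3 -m inch '1 0.1 0 0.5 0;1 0.1 0 1 0;1 0.1 0 1.1 0;1 0.1 0 1.2 0;1 0.1 0 1.2 0;1 0.1 0 1.2 0'|sed -n '2p;4p'
python3 - <<'E'
from h import *
p,R,s=pose();print(inchest(p));go([*chest(0),.0355],5.55-180)
E
```

```text
eef_pos: [0.6433, -0.036, 0.0353]
ft_force: [0.5, 0.2, -3.3]
[-0.00039073 -0.00035317]
now [ 0.6433 -0.036   0.0353] yaw -174.51 z [ 0. -0. -1.] shift cm [-0.04  0.04 -0.02] turn -0.06 alt 179.94
```

```bash
python3 -m inch '1 -0.04 0.04 0.05 0;1 -0.04 0.04 0.1 0;1 -0.04 0.04 0.1 0'|sed -n '2p;4p';python3 -m inch '1 0 0 0.05 0;1 0 0 0.1 0;1 0 0 0.1 0'|sed -n '2p;4p'
```

```text
eef_pos: [0.6437, -0.0355, 0.0345]
ft_force: [0.1, 1.1, 0.4]
eef_pos: [0.6438, -0.0355, 0.0345]
ft_force: [-5.5, 1.5, 8.1]
```

```bash
python3 -m inch '1 0 0 -0.1 0;0 0 0 -0.1 0;0 0 0 -0.1 0;0 0 0 -0.1 0;0 0 0 -0.1 0;0 0 0 -0.1 0;0 0 0 -0.1 0;0 0 0 -3 0;0 0 0 -8 0;0 0 0 -13 0;0 0 0 -16 0;0 0 0 -16 0;0 0 0 -16 0'|sed -n '2p;4p'
python3 - <<'E'
from h import *
case(chest(0),.088,"pics/c2.png")
go([.41,.34,.2],180)
E
```

```text
eef_pos: [0.6431, -0.0354, 0.1916]
ft_force: [0.4, 0.3, -1.2]
110 110 [ 0.644  -0.0372] [0.0417 0.059 ] yaw 4.9 fill 0.89
110 116 [ 0.6439 -0.0369] [0.0417 0.0599] yaw 6.5 fill 0.94
110 122 [ 0.644  -0.0366] [0.0427 0.0593] yaw 5.5 fill 0.95
110 128 [ 0.644  -0.0369] [0.0439 0.0593] yaw 5.5 fill 0.95
130 110 [ 0.644  -0.0372] [0.0417 0.059 ] yaw 4.9 fill 0.89
130 116 [ 0.6439 -0.0369] [0.0417 0.0599] yaw 6.5 fill 0.94
130 122 [ 0.644  -0.0366] [0.0427 0.0593] yaw 5.5 fill 0.95
130 128 [ 0.644  -0.0369] [0.0439 0.0593] yaw 5.5 fill 0.95
150 110 [ 0.644  -0.0372] [0.0417 0.059 ] yaw 4.9 fill 0.89
150 116 [ 0.6439 -0.0369] [0.0417 0.0599] yaw 6.5 fill 0.94
150 122 [ 0.644  -0.0368] [0.0425 0.0592] yaw 5.3 fill 0.95
150 128 [ 0.6441 -0.0372] [0.0435 0.0592] yaw 5.3 fill 0.94
now [ 0.643  -0.0354  0.1913] yaw -174.5 z [-0.003  0.001 -1.   ] shift cm [19.6  39.6  -0.77] turn 5.5 alt -174.5
```

```bash
python3 -m inch '0 3 5 -0.8 2;0 6 10 -0.8 5.5;0 9 15 -0.8 5.5;0 12 20 -0.8 5.5;0 15 25 -0.8 5.5;0 17 30 -0.8 5.5;0 18.5 35 -0.8 5.5;0 19.6 39.6 -0.8 5.5;0 19.6 39.6 -0.8 5.5;0 19.6 39.6 -0.8 5.5;0 19.6 39.6 -0.8 5.5'|sed -n '2p;4p'
python3 - <<'E'
from h import *
case([.4215,.348],.04,"pics/c3.png")
go([.41,.34,.2],180)
E
```

```text
eef_pos: [0.411, 0.3389, 0.2008]
ft_force: [-0.3, -0.3, -0.5]
110 110 [0.42   0.3472] [0.0424 0.0599] yaw 9.6 fill 0.9
110 116 [0.4199 0.3471] [0.0427 0.0601] yaw 9.3 fill 0.92
110 122 [0.4198 0.3471] [0.0437 0.0602] yaw 10.0 fill 0.93
110 128 [0.4197 0.3471] [0.0443 0.0607] yaw 9.9 fill 0.93
130 110 [0.42   0.3472] [0.0424 0.0599] yaw 9.6 fill 0.9
130 116 [0.4199 0.3471] [0.0427 0.0601] yaw 9.3 fill 0.92
130 122 [0.4198 0.3471] [0.0437 0.0602] yaw 10.0 fill 0.93
130 128 [0.4197 0.3471] [0.0443 0.0607] yaw 9.9 fill 0.93
150 110 [0.42   0.3472] [0.0424 0.0599] yaw 9.6 fill 0.9
150 116 [0.4199 0.3471] [0.0427 0.0601] yaw 9.3 fill 0.92
150 122 [0.4198 0.3471] [0.0437 0.0602] yaw 10.0 fill 0.93
150 128 [0.4197 0.3472] [0.0441 0.0607] yaw 9.9 fill 0.93
now [0.4111 0.339  0.201 ] yaw 179.91 z [-0. -0. -1.] shift cm [0.11 0.1  0.1 ] turn -0.09 alt 179.91
```

```bash
python3 - <<'E'
from h import *
tip([.4198,.3478,.012],9.8-180)
E
```

```text
now [0.4111 0.339  0.201 ] yaw 179.91 z [-0. -0. -1.] shift cm [-0.88  0.89 21.24] turn -9.89 alt 170.11
```

```bash
python3 -m inch '0 -0.9 0.9 4 -5;0 -0.9 0.9 9 -9.9;0 -0.9 0.9 14 -9.9;0 -0.9 0.9 18 -9.9;0 -0.9 0.9 20.5 -9.9;0 -0.9 0.9 21.2 -9.9;0 -0.9 0.9 21.2 -9.9;1 -0.9 0.9 21.2 -9.9;1 -0.9 0.9 21.2 -9.9;1 -0.9 0.9 21.2 -9.9;1 -0.9 0.9 21.2 -9.9;1 -0.9 0.9 21.2 -9.9;1 -0.9 0.9 21.2 -9.9;1 -0.9 0.9 21.2 -9.9' 30
python3 -m inch '1 0 0 -5 0;1 0 0 -10 2;1 0 0 -14.5 4.25;1 0 0 -14.5 4.25;1 0 0 -14.5 4.25;1 0 0 -14.5 4.25'|sed -n '2p;4,6p'
python3 - <<'E'
from h import *
go([*chest(0),.1],5.55-180)
E
```

```text
time: 40.55
eef_pos: [0.4197, 0.3489, -0.0105]
eef_rot: [-0.086, 0.996, 0.0, 0.0]
ft_force: [-1.3, -0.8, 4.7]
grip_width: 0.0537
grasp_force: 30.0
eef_pos: [0.4189, 0.3485, 0.1324]
ft_force: [-0.2, -0.1, -2.2]
grip_width: 0.0533
grasp_force: 30.0
now [0.4189 0.3485 0.1324] yaw -174.35 z [-0.003 -0.001 -1.   ] shift cm [-18.6  -40.43   3.24] turn 0.1 alt -179.9
```

```bash
python3 -m inch '1 -2 -5 0 0;1 -4 -10 0 0;1 -6 -15.5 0 0;1 -8.5 -21 0 0;1 -11 -26.5 0 0;1 -14 -32 0 0;1 -16.5 -37 0 0;1 -18.6 -40.4 0 0;1 -18.6 -40.4 0 0;1 -18.6 -40.4 2 0;1 -18.6 -40.4 4 0;1 -18.6 -40.4 4.7 0;1 -18.6 -40.4 4.7 0;1 -18.6 -40.4 4.7 0'|sed -n '2p;4p'
python3 - <<'E'
from h import *
p,R,s=pose();print(inchest(p));go([*chest(0),.0775],5.55-180)
E
```

```text
eef_pos: [0.6448, -0.0348, 0.088]
ft_force: [0.1, 0.4, -2.3]
[0.00112841 0.00073717]
now [ 0.6448 -0.0348  0.088 ] yaw -174.34 z [ 0.001 -0.    -1.   ] shift cm [ 0.11 -0.07  1.05] turn 0.11 alt -179.89
```

```bash
python3 -m inch '1 0.1 -0.07 0.5 0.1;1 0.1 -0.07 0.9 0.1;1 0.1 -0.07 1 0.1;1 0.1 -0.07 1 0.1;1 0.1 -0.07 1 0.1'|sed -n '2p;4p'
python3 - <<'E'
from h import *
p,R,s=pose();print(inchest(p));go([*chest(0),.0765],5.55-180)
E
python3 -m inch '1 0 0 0.05 0;1 0 0 0.1 0;1 0 0 0.1 0'|sed -n '2p;4p'
```

```text
eef_pos: [0.6436, -0.0357, 0.0775]
ft_force: [-2.3, -0.3, 1.1]
[-0.00014382 -0.00012639]
now [ 0.6436 -0.0357  0.0775] yaw -174.46 z [ 0. -0. -1.] shift cm [-0.01  0.01  0.1 ] turn -0.01 alt 179.99
eef_pos: [0.6436, -0.0357, 0.0775]
ft_force: [-5.6, -0.2, 8.9]
```

```bash
python3 -m inch '1 0 0 -0.1 0;0 0 0 -0.1 0;0 0 0 -0.1 0;0 0 0 -0.1 0;0 0 0 -0.1 0;0 0 0 -0.1 0;0 0 0 -0.1 0;0 0 0 -3 0;0 0 0 -8 0;0 0 0 -12 0;0 0 0 -14 0;0 0 0 -14 0;0 0 0 -14 0'|sed -n '2p;4p'
python3 - <<'E'
from h import *
case(chest(0),.128,"pics/c4.png")
go([.41,.115,.2],180)
E
```

```text
eef_pos: [0.6431, -0.0356, 0.2148]
ft_force: [-0.1, 0.3, -0.3]
110 110 [ 0.6434 -0.037 ] [0.041  0.0582] yaw 6.6 fill 0.94
110 116 [ 0.6438 -0.0373] [0.0426 0.058 ] yaw 5.4 fill 0.95
110 122 [ 0.6433 -0.0372] [0.0431 0.0588] yaw 5.5 fill 0.96
110 128 [ 0.6437 -0.0369] [0.0435 0.0598] yaw 5.4 fill 0.95
130 110 [ 0.6434 -0.037 ] [0.041  0.0582] yaw 6.6 fill 0.94
130 116 [ 0.6438 -0.0373] [0.0426 0.058 ] yaw 5.4 fill 0.95
130 122 [ 0.6433 -0.0372] [0.0431 0.0588] yaw 5.5 fill 0.96
130 128 [ 0.6437 -0.0369] [0.0435 0.0598] yaw 5.4 fill 0.95
150 110 [ 0.6434 -0.037 ] [0.041  0.0582] yaw 6.6 fill 0.94
150 116 [ 0.6438 -0.0373] [0.0426 0.058 ] yaw 5.4 fill 0.95
150 122 [ 0.6433 -0.0372] [0.043  0.0588] yaw 5.5 fill 0.95
150 128 [ 0.6433 -0.0372] [0.0431 0.0589] yaw 5.5 fill 0.96
now [ 0.6431 -0.0356  0.2147] yaw -174.46 z [-0.002  0.001 -1.   ] shift cm [21.74 17.24  1.53] turn 5.54 alt -174.46
```

Stacked flush (vision 0.6437, -0.037, as for the first). Next is the mid case near (0.42, 0.119).

```bash
python3 -m inch '0 4 3 0 2;0 9 7 0 5.5;0 14 11 0 5.5;0 18 14.5 1 5.5;0 21.7 17.2 1.5 5.5;0 21.7 17.2 1.5 5.5;0 21.7 17.2 1.5 5.5;0 21.7 17.2 1.5 5.5'|sed -n '2p;4p'
python3 - <<'E'
from h import *
case([.4205,.119],.03,"pics/c5.png")
E
```

```text
eef_pos: [0.4117, 0.114, 0.201]
ft_force: [-1.4, 0.1, -0.2]
110 110 [0.4198 0.1193] [0.0408 0.0597] yaw -0.5 fill 0.87
110 116 [0.4194 0.1191] [0.0424 0.0604] yaw 1.0 fill 0.92
110 122 [0.4194 0.119 ] [0.0426 0.0605] yaw 1.0 fill 0.95
110 128 [0.4194 0.1187] [0.0433 0.0607] yaw 1.0 fill 0.95
130 110 [0.4198 0.1193] [0.0408 0.0597] yaw -0.5 fill 0.87
130 116 [0.4194 0.1191] [0.0424 0.0604] yaw 1.0 fill 0.92
130 122 [0.4194 0.119 ] [0.0426 0.0605] yaw 1.0 fill 0.95
130 128 [0.4194 0.1187] [0.0433 0.0607] yaw 1.0 fill 0.95
150 110 [0.4198 0.1193] [0.0408 0.0597] yaw -0.5 fill 0.87
150 116 [0.4194 0.1191] [0.0424 0.0604] yaw 1.0 fill 0.92
150 122 [0.4194 0.1191] [0.0425 0.0605] yaw 1.0 fill 0.94
150 128 [0.4194 0.1188] [0.0431 0.0606] yaw 1.0 fill 0.94
```

```bash
python3 - <<'E'
from h import *
tip([.4194,.120,.008],1-180)
E
```

```text
now [0.4116 0.114  0.201 ] yaw 179.99 z [-0. -0. -1.] shift cm [-0.79  0.6  21.64] turn -1.01 alt 178.99
```

```bash
python3 -m inch '0 -0.8 0.6 4 -1;0 -0.8 0.6 9 -1;0 -0.8 0.6 14 -1;0 -0.8 0.6 18 -1;0 -0.8 0.6 20.5 -1;0 -0.8 0.6 21.6 -1;0 -0.8 0.6 21.6 -1;1 -0.8 0.6 21.6 -1;1 -0.8 0.6 21.6 -1;1 -0.8 0.6 21.6 -1;1 -0.8 0.6 21.6 -1;1 -0.8 0.6 21.6 -1;1 -0.8 0.6 21.6 -1;1 -0.8 0.6 21.6 -1' 30
python3 -m inch '1 0 0 -5 0;1 0 0 -10 -2;1 0 0 -15 -4.5;1 0 0 -19 -4.5;1 0 0 -19 -4.5;1 0 0 -19 -4.5;1 0 0 -19 -4.5'|sed -n '2p;4,6p'
python3 - <<'E'
from h import *
go([*chest(0),.13],5.55-180)
E
```

```text
time: 48.52
eef_pos: [0.4191, 0.1206, -0.0145]
eef_rot: [-0.009, 1.0, -0.0, 0.0]
ft_force: [-0.1, -0.6, 6.0]
grip_width: 0.0539
grasp_force: 29.8
eef_pos: [0.4181, 0.1205, 0.1736]
ft_force: [0.6, -0.2, -2.6]
grip_width: 0.0539
grasp_force: 29.8
now [0.4181 0.1205 0.1736] yaw -174.46 z [-0.003 -0.    -1.   ] shift cm [-20.96 -17.72   4.29] turn -0.01 alt 179.99
```

```bash
python3 -m inch '1 -4 -3.5 0 0;1 -9 -7.5 0 0;1 -14 -12 0 0;1 -18 -15.5 0 0;1 -21 -17.7 0 0;1 -21 -17.7 1 0;1 -21 -17.7 3 0;1 -21 -17.7 5 0;1 -21 -17.7 5.2 0;1 -21 -17.7 5.2 0;1 -21 -17.7 5.2 0'|sed -n '2p;4p'
python3 - <<'E'
from h import *
p,R,s=pose();print(inchest(p));go([*chest(0),.1125],5.55-180)
E
```

```text
eef_pos: [0.6453, -0.0352, 0.1241]
ft_force: [-0.4, -0.6, -2.0]
[0.00160318 0.00020288]
now [ 0.6453 -0.0352  0.1241] yaw -174.45 z [ 0.001 -0.    -1.   ] shift cm [ 0.16 -0.02  1.16] turn 0.0 alt -180.0
```

```bash
python3 -m inch '1 0.15 0 0.5 0;1 0.15 0 1 0;1 0.15 0 1.1 0;1 0.15 0 1.1 0;1 0.15 0 1.1 0'|sed -n '2p;4p'
python3 - <<'E'
from h import *
p,R,s=pose();print(inchest(p));go([*chest(0),.1125],5.55-180)
E
python3 -m inch '1 0 0 0.05 0;1 0 0 0.1 0;1 0 0 0.1 0'|sed -n '2p;4p'
```

```text
eef_pos: [0.6437, -0.0355, 0.1126]
ft_force: [-1.6, 0.6, 4.6]
[-2.59381474e-05  6.40846593e-05]
now [ 0.6437 -0.0355  0.1126] yaw -174.45 z [ 0. -0. -1.] shift cm [-0.   -0.01  0.01] turn -0.0 alt 180.0
eef_pos: [0.6438, -0.0355, 0.1126]
ft_force: [-3.3, -0.4, 9.7]
```

```bash
python3 -m inch '1 0 0 -0.1 0;0 0 0 -0.1 0;0 0 0 -0.1 0;0 0 0 -0.1 0;0 0 0 -0.1 0;0 0 0 -0.1 0;0 0 0 -0.1 0;0 0 0 -3 0;0 0 0 -8 0;0 0 0 -12 0;0 0 0 -13 0;0 0 0 -13 0;0 0 0 -13 0'|sed -n '2p;4p'
python3 - <<'E'
from h import *
case(chest(0),.158,"pics/c6.png")
m=camera_model("side")
for c in[(540,210),(640,330),(750,440),(565,195)]:
    print([onz(m,(200+c[0]/4.2,130+c[1]/4.2),z)[:2].round(3) for z in(.05,.1,.15,.19)])
K=camera_model("wrist")["camera_matrix"];w=dict(camera_matrix=K,R=np.load("w1R.npy"),t=np.load("w1t.npy"),fish=1)
X,g=tri(ray(w,(410/1.5625,383/1.5625)),ray(m,(328.6,180)));print("rack corner",X,g)
go([.50,.33,.23],180)
E
```

```text
eef_pos: [0.6431, -0.0354, 0.2392]
ft_force: [-0.1, 0.8, -0.6]
110 110 [ 0.6438 -0.0368] [0.0419 0.0588] yaw 8.5 fill 0.92
110 116 [ 0.6443 -0.0371] [0.0427 0.0584] yaw 6.6 fill 0.94
110 122 [ 0.6441 -0.0371] [0.0427 0.0593] yaw 6.7 fill 0.95
110 128 [ 0.6444 -0.037 ] [0.0427 0.06  ] yaw 6.7 fill 0.96
130 110 [ 0.6438 -0.0368] [0.0419 0.0588] yaw 8.5 fill 0.92
130 116 [ 0.6443 -0.0371] [0.0427 0.0584] yaw 6.6 fill 0.94
130 122 [ 0.6441 -0.0371] [0.0427 0.0593] yaw 6.7 fill 0.95
130 128 [ 0.6444 -0.037 ] [0.0427 0.06  ] yaw 6.7 fill 0.96
150 110 [ 0.6438 -0.0368] [0.0419 0.0588] yaw 8.5 fill 0.92
150 116 [ 0.6443 -0.0371] [0.0427 0.0584] yaw 6.6 fill 0.94
150 122 [ 0.644  -0.0371] [0.0427 0.0591] yaw 6.6 fill 0.95
150 128 [ 0.6443 -0.0371] [0.0427 0.0599] yaw 6.7 fill 0.95
[array([0.519, 0.236]), array([0.548, 0.226]), array([0.577, 0.215]), array([0.6  , 0.207])]
[array([0.602, 0.298]), array([0.626, 0.284]), array([0.65, 0.27]), array([0.67 , 0.259])]
[array([0.671, 0.362]), array([0.692, 0.344]), array([0.712, 0.327]), array([0.728, 0.313])]
[array([0.506, 0.253]), array([0.536, 0.242]), array([0.565, 0.23 ]), array([0.589, 0.222])]
rack corner [0.52905084 0.2271867  0.06834706] 0.01015071627117379
now [ 0.6431 -0.0354  0.2394] yaw -174.46 z [-0.003  0.001 -1.   ] shift cm [10.71 37.75  1.01] turn 5.54 alt -174.46
```

```bash
python3 -m inch '0 3 5 0 2;0 6 10 0 5.5;0 8 15.5 0 5.5;0 9.5 21 0 5.5;0 10.5 26.5 0 5.5;0 10.7 32 0 5.5;0 10.7 37 1 5.5;0 10.7 37.8 1 5.5;0 10.7 37.8 1 5.5;0 10.7 37.8 1 5.5;0 10.7 37.8 1 5.5'|sed -n '2p;4p'
python3 - <<'E'
from h import *
case([.515,.337],.03,"pics/c7.png")
go([.5,.337,.1],180)
E
```

```text
eef_pos: [0.5009, 0.3294, 0.2315]
ft_force: [-0.6, -0.4, -0.1]
110 110 [0.5145 0.3355] [0.0431 0.0597] yaw -9.4 fill 0.93
110 116 [0.5146 0.3355] [0.0442 0.0606] yaw -9.7 fill 0.93
110 122 [0.5146 0.3356] [0.0446 0.061 ] yaw -9.6 fill 0.93
110 128 [0.5144 0.3357] [0.0451 0.0624] yaw -9.3 fill 0.93
130 110 [0.5145 0.3355] [0.0431 0.0597] yaw -9.4 fill 0.93
130 116 [0.5146 0.3355] [0.0442 0.0606] yaw -9.7 fill 0.93
130 122 [0.5146 0.3356] [0.0446 0.061 ] yaw -9.6 fill 0.93
130 128 [0.5144 0.3357] [0.0451 0.0624] yaw -9.3 fill 0.93
150 110 [0.5145 0.3355] [0.0431 0.0597] yaw -9.4 fill 0.93
150 116 [0.5146 0.3355] [0.0442 0.0606] yaw -9.7 fill 0.93
150 122 [0.5146 0.3356] [0.0446 0.061 ] yaw -9.6 fill 0.93
150 128 [0.5144 0.3357] [0.0451 0.0624] yaw -9.3 fill 0.93
now [0.5009 0.3296 0.2315] yaw 179.97 z [ 0.  0. -1.] shift cm [ 0.09  0.74 13.15] turn -0.03 alt 179.97
```

```bash
python3 - <<'E'
from h import *
tip([.5027,.3385,.011],170.5)
E
```

```text
now [0.5009 0.3296 0.2315] yaw 179.97 z [ 0.  0. -1.] shift cm [-0.17  0.89 24.39] turn 9.47 alt -170.53
```

```bash
python3 -m inch '0 -0.2 0.9 4 5;0 -0.2 0.9 9 9.5;0 -0.2 0.9 14 9.5;0 -0.2 0.9 18 9.5;0 -0.2 0.9 21.5 9.5;0 -0.2 0.9 23.5 9.5;0 -0.2 0.9 24.4 9.5;0 -0.2 0.9 24.4 9.5;1 -0.2 0.9 24.4 9.5;1 -0.2 0.9 24.4 9.5;1 -0.2 0.9 24.4 9.5;1 -0.2 0.9 24.4 9.5;1 -0.2 0.9 24.4 9.5;1 -0.2 0.9 24.4 9.5;1 -0.2 0.9 24.4 9.5' 45
python3 -m inch '1 0 0 -5 0;1 0 0 -10 0;1 0 0 -15 0;1 0 0 -20 0;1 0 0 -23 -5;1 0 0 -23 -12;1 0 0 -23 -15;1 0 0 -23 -15;1 0 0 -23 -15'|sed -n '2p;4,6p'
python3 - <<'E'
from h import *
go([*chest(-.012),.165],5.55-180)
E
```

```text
time: 56.75
eef_pos: [0.5026, 0.3395, -0.0125]
eef_rot: [0.082, 0.997, 0.0, 0.0]
ft_force: [-1.0, 0.2, 4.3]
grip_width: 0.0532
grasp_force: 45.0
eef_pos: [0.5024, 0.3394, 0.2168]
ft_force: [-0.6, -0.1, -2.2]
grip_width: 0.0536
grasp_force: 45.0
now [0.5024 0.3394 0.2168] yaw -174.52 z [-0.001 -0.    -1.   ] shift cm [ -9.29 -38.67   5.18] turn -0.07 alt 179.93
```

```bash
python3 -m inch '1 -1 -5 0 0;1 -2 -10 0 0;1 -3 -15.5 0 0;1 -4 -21 0 0;1 -5.5 -26.5 0 0;1 -7.5 -32 0 0;1 -9 -37 0 0;1 -9.3 -38.7 0 0;1 -9.3 -38.7 2 0;1 -9.3 -38.7 4 0;1 -9.3 -38.7 6 0;1 -9.3 -38.7 6.2 0;1 -9.3 -38.7 6.2 0;1 -9.3 -38.7 6.2 0'|sed -n '2p;4p'
python3 - <<'E'
from h import *
p,R,s=pose();print(inchest(p));go([*chest(-.012),.1445],5.55-180)
E
```

```text
eef_pos: [0.6328, -0.0366, 0.1563]
ft_force: [-0.1, -0.8, -2.7]
[-1.09137404e-02  1.26985575e-05]
now [ 0.6328 -0.0366  0.1563] yaw -174.45 z [ 0.002 -0.    -1.   ] shift cm [ 0.11 -0.    1.18] turn 0.0 alt -180.0
```

```bash
python3 -m inch '1 0.1 0 0.5 0;1 0.1 0 1 0;1 0.1 0 1.1 0;1 0.1 0 1.1 0;1 0.1 0 1.1 0'|sed -n '2p;4p'
python3 - <<'E'
from h import *
p,R,s=pose();print(inchest(p));go([*chest(-.012),.1445],5.55-180)
E
python3 -m inch '1 0 0 0.05 0;1 0 0 0.1 0;1 0 0 0.1 0'|sed -n '2p;4p'
```

```text
eef_pos: [0.6317, -0.0369, 0.1454]
ft_force: [-3.0, 0.6, 6.3]
[-0.01202618 -0.00014762]
now [ 0.6317 -0.0369  0.1454] yaw -174.46 z [ 0.002 -0.    -1.   ] shift cm [-0.    0.01  0.09] turn -0.01 alt 179.99
eef_pos: [0.6319, -0.0369, 0.1454]
ft_force: [-4.8, 0.8, 11.8]
```

```bash
python3 -m inch '1 0 0 -0.15 0;0 0 0 -0.15 0;0 0 0 -0.15 0;0 0 0 -0.15 0;0 0 0 -0.15 0;0 0 0 -0.15 0;0 0 0 -0.15 0;0 -1 0 -3 0;0 -1.2 0 -8 0;0 -1.2 0 -12 0;0 -1.2 0 -12 0;0 -1.2 0 -12 0'|sed -n '2p;4p'
python3 - <<'E'
from h import *
case(chest(0),.188,"pics/c8.png")
im=get_image("side");cv2.imwrite("pics/d8.png",im);m=camera_model("side")
for c in blobs(light(im,(17,80,185),(25,135,235)),60):
    mo=cv2.moments(c);uv=np.array([mo["m10"],mo["m01"]])/mo["m00"];p=onz(m,uv,.016)
    if .2<p[0]<.8 and -.15<p[1]<.5: print("side",uv.round(1),p.round(3),cv2.contourArea(c))
go([.41,.235,.2],180)
E
```

```text
eef_pos: [0.6431, -0.0357, 0.262]
ft_force: [1.1, -0.1, -1.1]
110 110 [ 0.644  -0.0368] [0.0422 0.0581] yaw 6.7 fill 0.92
110 116 [ 0.6444 -0.0368] [0.0425 0.0589] yaw 6.4 fill 0.95
110 122 [ 0.644  -0.0369] [0.0431 0.0592] yaw 5.7 fill 0.96
110 128 [ 0.644  -0.0365] [0.0439 0.0591] yaw 5.5 fill 0.96
130 110 [ 0.644  -0.0368] [0.0422 0.0581] yaw 6.7 fill 0.92
130 116 [ 0.6444 -0.0368] [0.0425 0.0589] yaw 6.4 fill 0.95
130 122 [ 0.644  -0.0369] [0.0431 0.0592] yaw 5.7 fill 0.96
130 128 [ 0.644  -0.0365] [0.0439 0.0591] yaw 5.5 fill 0.96
150 110 [ 0.644  -0.0368] [0.0422 0.0581] yaw 6.7 fill 0.92
150 116 [ 0.6444 -0.0368] [0.0425 0.0588] yaw 6.4 fill 0.95
150 122 [ 0.644  -0.0369] [0.0428 0.0595] yaw 6.1 fill 0.96
150 128 [ 0.644  -0.0369] [0.0429 0.0594] yaw 6.0 fill 0.96
side [327.4 157.5] [0.423 0.241 0.016] 188.5
now [ 0.643  -0.0356  0.2616] yaw -174.45 z [-0.003  0.001 -1.   ] shift cm [20.56 29.18  6.24] turn 5.55 alt -174.45
```

The fourth case is aligned at (0.644, -0.037), and the slim one is still at (0.423, 0.241). Going there.

```bash
python3 -m inch '0 4 4 0 2;0 8 9 0 5.5;0 12 14 2 5.5;0 15 19 4 5.5;0 18 24 6 5.5;0 20.6 29.2 6.2 5.5;0 20.6 29.2 6.2 5.5;0 20.6 29.2 6.2 5.5;0 20.6 29.2 6.2 5.5'|sed -n '2p;4p'
python3 - <<'E'
from h import *
case([.423,.239],.02,"pics/c9.png")
E
```

```text
eef_pos: [0.4108, 0.234, 0.201]
ft_force: [0.2, -0.6, -0.4]
110 110 [0.4218 0.2371] [0.042  0.0583] yaw -14.1 fill 0.88
110 116 [0.4223 0.2374] [0.0429 0.0592] yaw -14.1 fill 0.92
110 122 [0.4224 0.2372] [0.0438 0.0602] yaw -14.1 fill 0.92
110 128 [0.4222 0.2374] [0.0446 0.0607] yaw -14.2 fill 0.92
130 110 [0.4218 0.2371] [0.042  0.0583] yaw -14.1 fill 0.88
130 116 [0.4223 0.2374] [0.0429 0.0592] yaw -14.1 fill 0.92
130 122 [0.4224 0.2372] [0.0438 0.0602] yaw -14.1 fill 0.92
130 128 [0.4222 0.2374] [0.0446 0.0607] yaw -14.2 fill 0.92
150 110 [0.4218 0.2371] [0.042  0.0583] yaw -14.1 fill 0.88
150 116 [0.4223 0.2374] [0.0429 0.0592] yaw -14.1 fill 0.92
150 122 [0.4223 0.2372] [0.0438 0.06  ] yaw -14.2 fill 0.92
150 128 [0.422  0.2372] [0.0446 0.0605] yaw -14.7 fill 0.91
```

```bash
python3 - <<'E'
from h import *
tip([.4222,.2380,.005],165.8)
E
```

```text
now [0.4108 0.2341 0.201 ] yaw 179.94 z [-0. -0. -1.] shift cm [-1.14  0.4  21.94] turn 14.14 alt -165.86
```

```bash
python3 -m inch '0 -1.1 0.4 4 7;0 -1.1 0.4 9 14.1;0 -1.1 0.4 14 14.1;0 -1.1 0.4 18 14.1;0 -1.1 0.4 20.5 14.1;0 -1.1 0.4 21.9 14.1;0 -1.1 0.4 21.9 14.1;0 -1.1 0.4 21.9 14.1;1 -1.1 0.4 21.9 14.1;1 -1.1 0.4 21.9 14.1;1 -1.1 0.4 21.9 14.1;1 -1.1 0.4 21.9 14.1;1 -1.1 0.4 21.9 14.1;1 -1.1 0.4 21.9 14.1;1 -1.1 0.4 21.9 14.1' 30
python3 - <<'E'
from h import *
p,R,s=pose();print(p)
E
python3 -m inch '1 0 0 -5 0;1 0 0 -10 0;1 0 0 -16 -5;1 0 0 -21 -12;1 0 0 -26.5 -19.7;1 0 0 -26.5 -19.7;1 0 0 -26.5 -19.7;1 0 0 -26.5 -19.7'|sed -n '2p;4,6p'
python3 - <<'E'
from h import *
go([*chest(0),.19],5.55-180)
E
```

```text
time: 65.28
eef_pos: [0.4212, 0.2391, -0.0177]
eef_rot: [0.122, 0.992, 0.0, 0.0]
ft_force: [-0.3, 0.1, 3.8]
grip_width: 0.0537
grasp_force: 30.0
[ 0.4212165   0.23908042 -0.0176626 ]
eef_pos: [0.4206, 0.2388, 0.2456]
ft_force: [-0.3, -0.6, 0.1]
grip_width: 0.0534
grasp_force: 30.0
now [0.4206 0.2388 0.2456] yaw -174.39 z [-0.003 -0.001 -1.   ] shift cm [-19.53 -29.49   5.52] turn 0.06 alt -179.94
```

```bash
python3 -m inch '1 -4 -5 0 0;1 -8 -10 0 0;1 -12 -15.5 0 0;1 -15 -21 0 0;1 -18 -26 0 0;1 -19.4 -29.5 0 0;1 -19.4 -29.5 2 0;1 -19.4 -29.5 4 0;1 -19.4 -29.5 6.4 0;1 -19.4 -29.5 6.4 0;1 -19.4 -29.5 6.4 0'|sed -n '2p;4,6p'
python3 - <<'E'
from h import *
p,R,s=pose();print(inchest(p));go([*chest(-.0012),.1695],5.55-180)
E
```

```text
eef_pos: [0.6435, -0.0355, 0.1837]
ft_force: [-0.1, -0.2, -1.4]
grip_width: 0.0537
grasp_force: 30.0
[-0.00023107  0.00012694]
now [ 0.6435 -0.0355  0.1837] yaw -174.36 z [ 0. -0. -1.] shift cm [ 0.1  -0.01  1.42] turn 0.09 alt -179.91
```

```bash
python3 -m inch '1 0.05 0 0.5 0;1 0.05 0 1 0;1 0.05 0 1.2 0;1 0.05 0 1.3 0;1 0.05 0 1.3 0;1 0.05 0 1.3 0'|sed -n '2p;4p'
python3 - <<'E'
from h import *
p,R,s=pose();print(inchest(p));go([*chest(-.0012),.1695],5.55-180)
E
python3 -m inch '1 0 0 0.05 0;1 0 0 0.1 0;1 0 0 0.1 0'|sed -n '2p;4p'
```

```text
eef_pos: [0.6428, -0.0355, 0.1704]
ft_force: [0.2, -0.5, -0.8]
[-0.00087237  0.0001601 ]
now [ 0.6428 -0.0355  0.1704] yaw -174.36 z [ 0. -0. -1.] shift cm [ 0.03 -0.02  0.09] turn 0.09 alt -179.91
eef_pos: [0.643, -0.0355, 0.1704]
ft_force: [-2.1, 0.5, 6.2]
```

```bash
python3 -m inch '1 0 0 -0.1 0;0 0 0 -0.1 0;0 0 0 -0.1 0;0 0 0 -0.1 0;0 0 0 -0.1 0;0 0 0 -0.1 0;0 0 0 -0.1 0;0 0 0 -3 0;0 0 0 -8 0;0 0 0 -11 0;0 0 0 -11 0;0 0 0 -11 0'|sed -n '2p;4p'
python3 - <<'E'
from h import *
case(chest(0),.208,"pics/c10.png")
E
python3 -m inch '0 5 3 0 0;0 10 8 0 0;0 15 13 0 0;0 20 18 0 0;0 20 18 0 0;0 20 18 0 0'|sed -n '1,2p;4p'
python3 - <<'E'
from h import *
a=get_image("side")[120:290,180:330];b=get_image("scene")[140:250,230:330]
cv2.imwrite("pics/end.png",np.hstack([cv2.resize(a,(400,453),interpolation=cv2.INTER_CUBIC),cv2.resize(b,(400,453),interpolation=cv2.INTER_CUBIC)]))
E
```

```text
eef_pos: [0.6424, -0.0354, 0.2776]
ft_force: [0.5, -0.3, -0.5]
110 110 [ 0.6437 -0.0362] [0.0426 0.0586] yaw 6.6 fill 0.91
110 116 [ 0.6438 -0.0363] [0.043  0.0583] yaw 5.6 fill 0.95
110 122 [ 0.6443 -0.0361] [0.0432 0.0594] yaw 5.8 fill 0.95
110 128 [ 0.6443 -0.0361] [0.0437 0.0592] yaw 5.5 fill 0.96
130 110 [ 0.6437 -0.0362] [0.0426 0.0586] yaw 6.6 fill 0.91
130 116 [ 0.6438 -0.0363] [0.043  0.0583] yaw 5.6 fill 0.95
130 122 [ 0.6443 -0.0361] [0.0432 0.0594] yaw 5.8 fill 0.95
130 128 [ 0.6443 -0.0361] [0.0437 0.0592] yaw 5.5 fill 0.96
150 110 [ 0.6437 -0.0362] [0.0426 0.0586] yaw 6.6 fill 0.91
150 116 [ 0.6438 -0.0363] [0.043  0.0583] yaw 5.6 fill 0.95
150 122 [ 0.6442 -0.0361] [0.0432 0.0592] yaw 5.9 fill 0.95
150 128 [ 0.6444 -0.0361] [0.0436 0.0592] yaw 5.4 fill 0.95
time: 71.08
eef_pos: [0.4257, 0.1243, 0.279]
ft_force: [-0.1, 0.4, -0.2]
```

View pics/end.png

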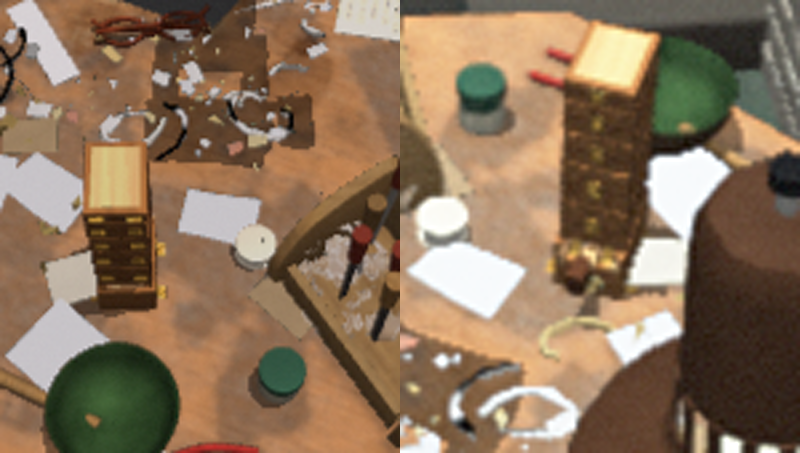

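The picture shows a straight column of five cases on the closed chest, at (118,225) in the side view and (605,150) in the scene view. The pull stands in front at (575,275) and the bystanders are where they were. I'm handing in.

```bash
python3 -c "
from plant import bot;print(bot.finish_job())"
```

```text
the job is handed in; nothing more can be done
None
```

The chest's lid is latched and passed a tug of about 6 N held for over 0.5 s, all five cases stand aligned on it to about 1 mm (deep, deep, mid, mid, slim), and I handed the job in at about 71 s; no verdict came back.

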